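Check a spring foot of the microscope platform

ROBOT

A 6-joint arm with a two-finger parallel gripper is mounted at the origin on the work surface. World frame = base frame: x ahead of the robot, y to its left, z up, the work surface at z = 0. Lengths are in m, angles in degrees, forces in N, time in s.
With the tool pointing down it reaches from about 0.325 to 0.85 m from the base axis. Payload 15.5 kg.
Tool frame: the origin (TCP) lies midway between the tips of the shut fingers; the grasp point (between the pads) lies 19 mm behind it; y points along the fingers, x is the direction in which the jaws open and shut, and the axes are right-handed (so a half turn about y gives the same grasp; the last joint's range is limited). The gripper opens to 91 mm and grips with 3 to 60 N. Pads are 32 mm wide; open, the fingers measure 118 mm over their backs; the gripper's body (76 mm by 178 mm) begins 60 mm behind the grasp point.
Start: joints at [-81.79, 28.281, 77.091, -0, 74.628, -5.472], TCP at [0.148, -0.607, 0.214] pointing down, gripper open.
Joint ranges: [-166.48, 166.48], [-47.26, 123.95], [12.59, 153.08], [-70.14, 250.14], [6.76, 159.57], [-176.63, 176.63]. Speed limits (degrees/s): [108.29, 108.29, 147.25, 172.46, 172.46, 172.46].

INTERFACE

Orientations are given as a 3x3 rotation matrix whose columns are the frame's x, y, z axes.
In Python, from bench import ctrl gives the robot as it stands. The module is installed in compiled form; this text tells all that it offers. Calls block until the motion is done:
- ctrl.goto(position, orientation): joint-space move of the TCP to a pose.
- ctrl.move_l(position, vel=0.15, ori=None, contact_N=None): straight line of the TCP; ori=None keeps the orientation; vel is the mean speed in m/s. With contact_N (N) it stops when the force on the tool has changed by that much, and returns True; else False.
- ctrl.movej(angles): joint-space move.
- ctrl.command_gripper(opening): opening from 0.0 (shut) to 1.0 (fully open); the grip force is fixed at half the most; returns when the fingers have stopped.
- ctrl.sleep(seconds).
- ctrl.ik(position, orientation): joint angles nearest the present ones, or None.
- ctrl.read_camera(name): name is "side" or "top" or "wrist"; returns the picture (480x640x3 uint8, blue, green, red); there is no depth.
- ctrl.camera_params(name): a dict with "fx", "fy", "cx", "cy" (pixels), "pose" (4x4, takes a point from camera to world coordinates); the wrist camera has in their place "T_tool_cam" (4x4, takes a point from camera to tool coordinates, whose origin is the TCP and whose axes are the tool frame's). Camera axes: x right, y up, looking along -z (the intrinsics and any distortion apply to the point x, -y, -z); pixel columns grow to the right and rows downward; lengths in m; the calibration is good to about 2 mm. A picture is of the moment at which its call begins: read the wrist's pose just before it. camera_params takes no time and is no camera call.
A pose or a line that the arm cannot do raises ctrl.MotionError and nothing moves.
- ctrl.sign_off(): hands the job in, once; it reports no verdict.
Readings, each from a call of its own:
- ctrl.current_t(): time.
- ctrl.current_q(): joint angles.
- ctrl.current_dq(): joint speeds.
- ctrl.current_effort(): joint torques, N m.
- ctrl.current_tool_pos(): TCP position.
- ctrl.current_eef_rot(): TCP orientation.
- ctrl.current_contact_force(): force on the tool from outside, world axes, zero at the start.
- ctrl.current_wrist_torque(): the same for the moment, N m.
- ctrl.current_grip_width(): opening from 0.0 (shut) to 1.0 (fully open).
Only numpy, scipy, OpenCV 4.12 (cv2) and the standard library are available. Lean on these libraries where they do the work, as an engineer would, in place of code of your own. Each camera call takes 0.05 s, during which the arm holds its last target.

TASK

Lift the check weight out of the spring tester and stand it in its dish, then set the spring foot from the round pad into the tester's nest with its tab in the gap, fully home, and press its cap straight down until its top is level with the top of the height post, no further, and keep it there for a second while you read the dial. If the dial reaches or passes the thick limit tick the foot is sound: stand it upright in the rectangular tray; if it stays short of the tick, stand it in the round tray. Leave the spare foot and everything else on the bench as they are.

Things in the scene. Friction and masses are not known exactly. Their poses are not given: they have to be found in the camera images.
- tester: spring tester fixed to the bench: grey base 150 mm (its x) by 210 mm (its y), 40 mm high, origin at the centre of its underside. On it: the nest, 42 mm towards -y; the round dial, 53 mm towards +y; and at (-52, -90) mm the height post, 16 mm square, with a 14 mm wide blade at its top that points at the nest.
- nest: steel test plate, 86 mm across, with a pocket. Origin: centre of the pocket floor, 50 mm above the bench, z up. Pocket 54 mm across; wall 10 mm high and thick, with one gap, 17 mm wide, towards the nest's own +x (= tester's +x). The foot's tab must lie in this gap (foot +x along nest +x), else the flange rides on the wall. Sinks 0.125 mm per N.
- mark (a point): the height mark: the end of the top face of the height post's blade, 126 mm above the bench, 37 mm from the nest's axis. A seated, free foot's cap top stands 20 mm above this level.
- gauge (a joint): dial pointer, rad: 0.1 per newton on the nest, the weight of what stands in it included; 0 = nest empty, pointing to the tester's -x; turns clockwise from above. A tick each 2 N; the one long thick tick is the limit, 14 N (1.4 rad), almost towards the tester's +y. At the mark a sound foot reads about 1.7, a tired one about 1.1.
- foot_1: one of two look-alike spring isolator feet, upright, 96 mm tall, 0.25 kg; origin: centre of its underside, z up. Flange: disc 50 mm across, 12 mm thick, lower edge bevelled 3 mm, with one key tab 12 mm wide (2 to 12 mm up) that sticks out along the foot's +x to 38 mm from the axis. Stem with a steel coil 40 mm across above it, square cap at the top. One spring is sound, one tired: looks do not tell, the dial does.
- foot_2: one of two look-alike spring isolator feet, upright, 96 mm tall, 0.25 kg; origin: centre of its underside, z up. Flange: disc 50 mm across, 12 mm thick, lower edge bevelled 3 mm, with one key tab 12 mm wide (2 to 12 mm up) that sticks out along the foot's +x to 38 mm from the axis. Stem with a steel coil 40 mm across above it, square cap at the top. One spring is sound, one tired: looks do not tell, the dial does.
- foot_1_top (a point): centre of the top face of foot_1's square aluminium cap: 40 x 40 mm, 24 mm thick, sides parallel to the foot's x and y, 72 to 96 mm up when free. It slides straight down, at most 32 mm, against the coil (sound: 4 N at first, 15 N at the mark; tired: 2 and 8.5 N); it cannot come off or turn, so the foot may be carried by it.
- foot_2_top (a point): centre of the top face of foot_2's square aluminium cap: 40 x 40 mm, 24 mm thick, sides parallel to the foot's x and y, 72 to 96 mm up when free. It slides straight down, at most 32 mm, against the coil (sound: 4 N at first, 15 N at the mark; tired: 2 and 8.5 N); it cannot come off or turn, so the foot may be carried by it.
- weight: steel check weight, 0.3 to 0.5 kg, 76 mm tall, at the start standing in the nest's pocket: body 43 mm across and 38 mm high, neck, then a round grip knob 28 mm across from 50 to 74 mm up. Origin: centre of its underside.
- dish: home of the check weight: round grey plastic dish fixed to the bench in front of the tester, 74 mm across, 10 mm high, floor 4 mm above the bench, inside 62 mm across. Origin: centre of its underside.
- pad_in: round black rubber pad, 84 mm across, 4 mm thick: the foot that stands on it is the one to test. Fixed; origin at the centre of its underside.
- pad_spare: square black rubber pad, 80 mm, 4 mm thick: the foot on it is a spare and stays. Fixed; origin at the centre of its underside.
- tray_good: rectangular white tray for sound feet, 130 mm (its x) by 110 mm, walls 26 mm high and 4 mm thick, floor 4 mm above the bench. Fixed; origin at the centre of its underside.
- tray_bad: round white tray for tired feet, 124 mm across, wall 26 mm high and 4 mm thick, floor 4 mm above the bench. Fixed; origin at the centre of its underside.
- media_bottle: amber bottle, 52 mm across, 115 mm tall, standing close beside a foot on the robot's side. A bystander: leave it where it is; origin at the centre of its underside.
- powder_jar: white jar, 54 mm across, 100 mm tall, standing close beside a foot on the robot's side. A bystander: leave it where it is; origin at the centre of its underside.
- petri_stack: stack of four clear dishes, 88 mm across, 52 mm tall. A bystander: leave it where it is; origin at the centre of its underside.
- tip_box: blue box with a clear lid, 120 x 80 x 60 mm. A bystander: leave it where it is; origin at the centre of its underside.
- flask: clear flat culture flask lying down, about 145 x 80 x 35 mm. A bystander: leave it where it is; origin at the centre of its underside.
- screwdriver: screwdriver 190 mm long, lying behind the tester. A bystander: leave it where it is.
- beaker: glass beaker, 70 mm across, 90 mm tall. A bystander: leave it where it is; origin at the centre of its underside.

How it is judged:
By the outcome, as a careful person would: the job done as asked, in the order asked, and still so for the second after the job is handed in, with the robot touching nothing.
It also fails if it takes over 58 s, if anything falls off the work surface, if the arm or the gripper's body presses on something with over 40 N, if the wrist force passes 120 N, or if a joint passes its speed limit or range.

## Working session

There is one attempt and no reset: what is moved stays moved. The work goes in short steps, each a Python script; the robot and the scene stay as the last script left them, time stands still between calls to the robot, and variables do not carry over. Pictures are saved under pics/ and viewed, and the job is handed in when it is done.

```bash
mkdir -p pics; ls
python3 - <<'E'
from bench import ctrl
import cv2, numpy as np
np.set_printoptions(precision=4,suppress=True)
for n in ["side","top","wrist"]:
    im=ctrl.read_camera(n); cv2.imwrite(f"pics/{n}0.png",im); print(n,ctrl.camera_params(n))
print(ctrl.current_t(),ctrl.current_tool_pos(),ctrl.current_eef_rot())
E
```

```text
pics
side {'fx': 477.7813311903219, 'fy': 477.7813311903219, 'cx': 329.7711795765719, 'cy': 247.82071351787044, 'pose': array([[ 0.9842,  0.1127, -0.1363,  0.4162],
       [-0.1766,  0.5859, -0.7909, -0.879 ],
       [-0.0093,  0.8025,  0.5966,  0.7545],
       [ 0.    ,  0.    ,  0.    ,  1.    ]])}
top {'fx': 592.0504521442764, 'fy': 592.0504521442764, 'cx': 317.63341585319216, 'cy': 227.20905024551453, 'pose': array([[-0.0217,  0.9823, -0.1861,  0.2609],
       [-0.9998, -0.0205,  0.0083, -0.0102],
       [ 0.0043,  0.1863,  0.9825,  1.6265],
       [ 0.    ,  0.    ,  0.    ,  1.    ]])}
wrist {'fx': 382.2698929011372, 'fy': 382.2698929011372, 'cx': 323.4112098278013, 'cy': 236.20447704909745, 'T_tool_cam': array([[ 1.    ,  0.0017, -0.0009, -0.0013],
       [-0.0013,  0.2716, -0.9624, -0.1706],
       [-0.0013,  0.9624,  0.2716,  0.0763],
       [ 0.    ,  0.    ,  0.    ,  1.    ]])}
0.15 [ 0.1478 -0.607   0.2135] [[ 0.2365 -0.0001  0.9716]
 [-0.9716  0.0009  0.2365]
 [-0.0009 -1.      0.0001]]
```

View images.

View pics/top0.png

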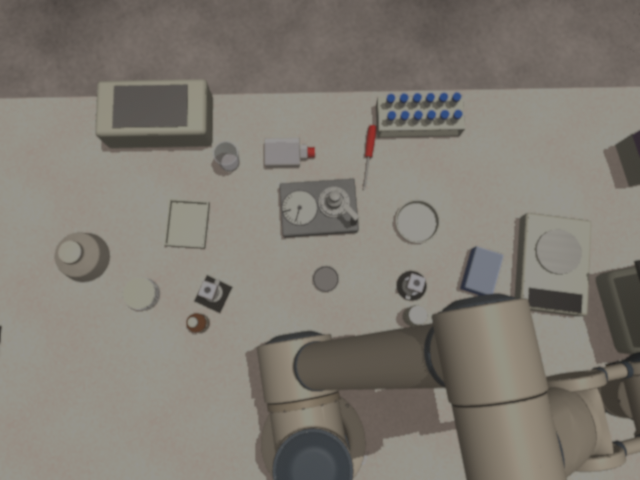

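View pics/side0.png

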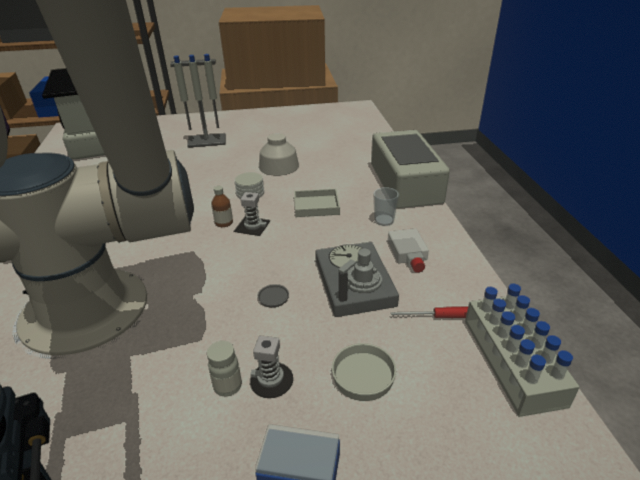

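View pics/wrist0.png

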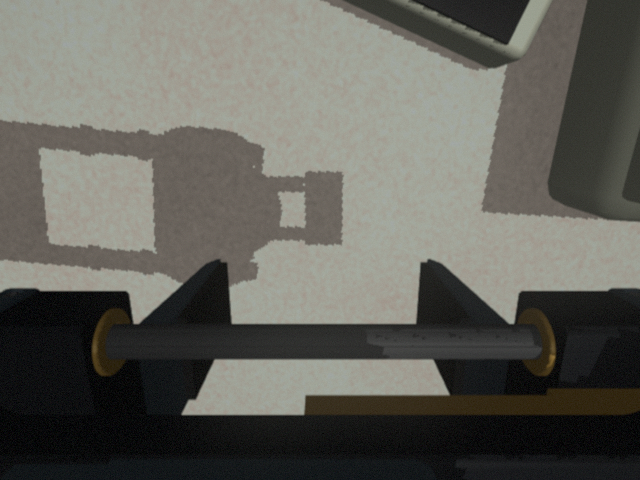

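```bash
cat > h.py <<'E'
import numpy as np, cv2
np.set_printoptions(precision=4,suppress=True)
from bench import ctrl
def ray(n,uv,P=None):
    c=ctrl.camera_params(n)
    T=c["pose"] if "pose" in c else P@c["T_tool_cam"]
    d=np.array([(uv[0]-c["cx"])/c["fx"],-(uv[1]-c["cy"])/c["fy"],-1.0])
    return T[:3,3],T[:3,:3]@d
def onz(n,uv,z,P=None):
    o,d=ray(n,uv,P); return o+d*(z-o[2])/d[2]
def proj(n,X,P=None):
    c=ctrl.camera_params(n)
    T=c["pose"] if "pose" in c else P@c["T_tool_cam"]
    p=np.linalg.inv(T)@np.append(X,1)
    return np.array([c["cx"]+c["fx"]*p[0]/-p[2], c["cy"]+c["fy"]*p[1]/p[2]])
def tool():
    P=np.eye(4);P[:3,3]=ctrl.current_tool_pos();P[:3,:3]=ctrl.current_eef_rot();return P
def tri(a,b):  # two rays
    (o1,d1),(o2,d2)=a,b
    A=np.stack([d1,-d2],1);s=np.linalg.lstsq(A,o2-o1,rcond=None)[0]
    p,q=o1+s[0]*d1,o2+s[1]*d2
    return (p+q)/2,np.linalg.norm(p-q)
def crop(src,dst,x0,y0,x1,y1,s):
    im=cv2.imread(src)[y0:y1,x0:x1]; cv2.imwrite(dst,cv2.resize(im,None,fx=s,fy=s,interpolation=cv2.INTER_CUBIC))
E
python3 - <<'E'
from h import *
crop("pics/top0.png","pics/t_tester.png",260,160,460,310,4)
crop("pics/side0.png","pics/s_tester.png",240,220,400,320,5)
crop("pics/top0.png","pics/t_left.png",120,180,280,340,3.7)
crop("pics/side0.png","pics/s_foot.png",190,320,320,410,6)
E
```

```text
(no output)
```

View pics/t_tester.png

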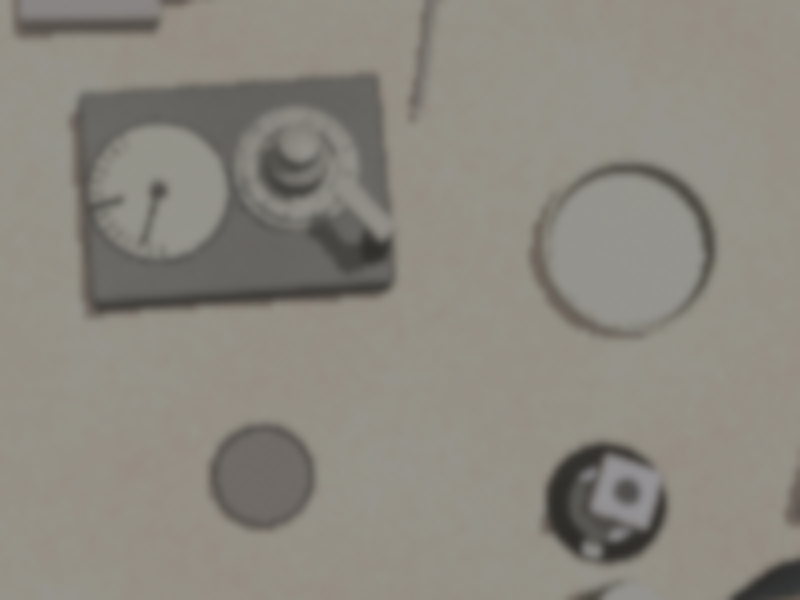

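View pics/s_tester.png

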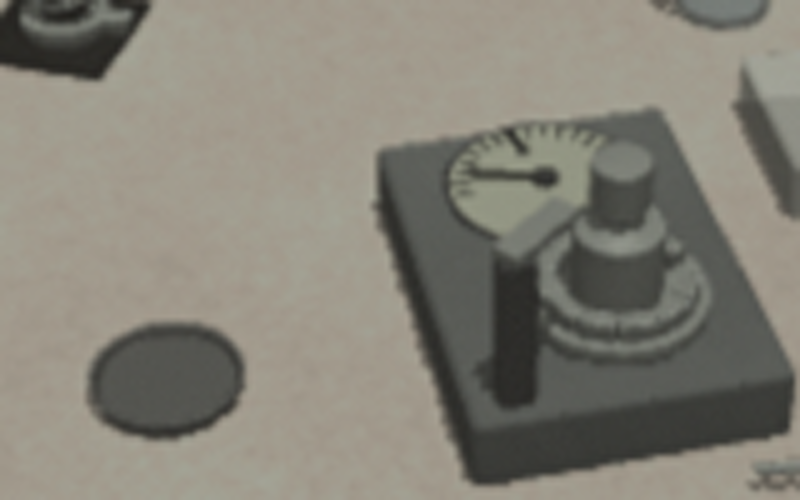

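View pics/s_foot.png

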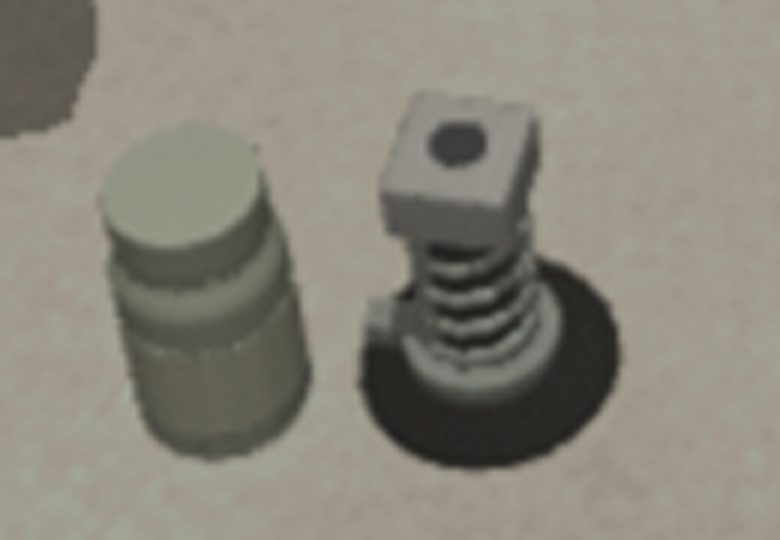

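Run:
```python
from h import *
im=cv2.imread("pics/top0.png"); hsv=cv2.cvtColor(im,cv2.COLOR_BGR2HSV); g=cv2.cvtColor(im,cv2.COLOR_BGR2GRAY)
def comps(m,lab,amin=60):
    cs,_=cv2.findContours(m.astype(np.uint8)*255,cv2.RETR_EXTERNAL,cv2.CHAIN_APPROX_NONE)
    for c in cs:
        a=cv2.contourArea(c)
        if a>amin:
            (x,y),r=cv2.minEnclosingCircle(c); print(lab,"area",a,"circ",round(x,1),round(y,1),round(r,1),"rect",[np.round(v,1) for v in cv2.minAreaRect(c)])
roi=np.zeros_like(g,bool); roi[165:310,180:460]=1
comps((g<125)&roi,"dark")
comps((g<60)&roi,"black",30)
for uv,z,l in [((325.5,279),.01,"dish"),((416.3,222.5),.026,"bad"),((187.5,224),.026,"good"),((319,208),.04,"tester"),((414.5,283),.1,"cap"),((335,197.5),.126,"knob"),((299.5,207),.045,"dial")]:
    print(l,onz("top",uv,z))
```

```text
dark area 108.0 circ 450.5 304.0 9.9 rect [array([450.5, 304. ]), array([10., 17.]), np.float64(90.0)]
dark area 531.5 circ 213.0 294.0 20.2 rect [array([212.9, 293.7]), array([30. , 30.9]), np.float64(26.6)]
dark area 64.5 circ 209.9 279.7 6.1 rect [array([210. , 279.2]), array([12.1,  7.1]), np.float64(21.8)]
dark area 528.0 circ 410.2 285.8 16.4 rect [array([410.5, 285.5]), array([31., 31.]), np.float64(90.0)]
dark area 545.5 circ 325.0 278.6 13.8 rect [array([325., 279.]), array([26., 26.]), np.float64(90.0)]
dark area 143.5 circ 193.7 224.1 26.9 rect [array([194.5, 225. ]), array([48., 29.]), np.float64(90.0)]
dark area 304.0 circ 415.1 221.0 23.4 rect [array([415.5, 221.6]), array([41.8, 46.1]), np.float64(61.4)]
dark area 208.5 circ 333.8 200.8 10.6 rect [array([333.5, 201. ]), array([18., 19.]), np.float64(90.0)]
dark area 3553.0 circ 317.5 208.5 46.9 rect [array([317.8, 208.4]), array([56.7, 78.9]), np.float64(86.0)]
dark area 115.0 circ 281.0 166.0 18.0 rect [array([281., 167.]), array([ 4., 36.]), np.float64(90.0)]
dark area 201.0 circ 224.5 165.5 13.5 rect [array([224.5, 170.5]), array([11., 27.]), np.float64(90.0)]
black area 59.5 circ 451.5 305.0 8.5 rect [array([451.8, 306. ]), array([ 6.3, 16.8]), np.float64(71.6)]
black area 199.5 circ 213.0 294.0 18.0 rect [array([213.1, 293.8]), array([25.9, 26.4]), np.float64(26.6)]
black area 82.0 circ 406.5 284.0 12.5 rect [array([402.5, 283.1]), array([ 9.7, 25. ]), np.float64(12.8)]
dish [ 0.4226 -0.0421  0.01  ]
bad [ 0.5716 -0.296   0.026 ]
good [0.5806 0.3342 0.026 ]
tester [ 0.615  -0.0284  0.04  ]
cap [ 0.3984 -0.2697  0.1   ]
knob [ 0.6229 -0.0697  0.126 ]
dial [0.6178 0.0249 0.045 ]
```

View pics/t_left.png

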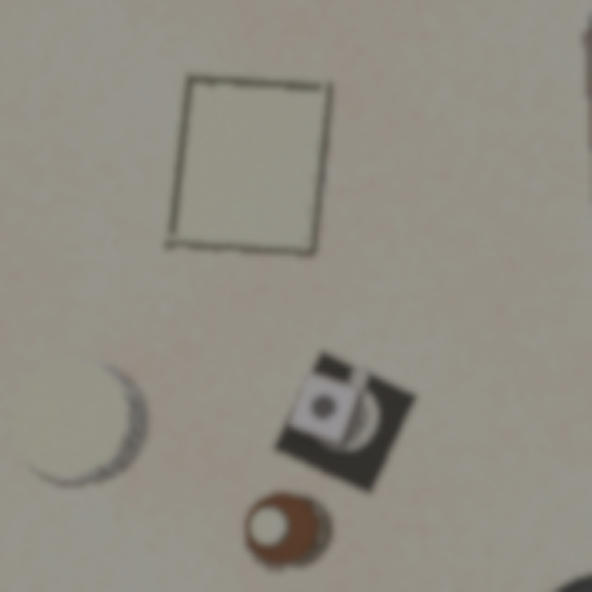

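```bash
cat >> h.py <<'E'
def R(deg):
    a=np.radians(deg);c,s=np.cos(a),np.sin(a)
    return np.array([[c,0,-s],[s,0,c],[0,-1,0.]])
def shot(n,name):
    P=tool() if n=="wrist" else None
    im=ctrl.read_camera(n); cv2.imwrite(f"pics/{name}.png",im)
    if P is not None: np.save(f"pics/{name}.npy",P)
    return im,P
E
python3 - <<'E'
from h import *
phi=-43.5
Rm=R(phi); p=np.array([.6195,-.070,.25])+0.05*Rm[:,2]
print(ctrl.ik(p,Rm))
ctrl.goto(p,Rm); im,P=shot("wrist","w1"); shot("top","top1")
print(ctrl.current_t(),P)
E
```

```text
[-8.1753 29.1024 69.7092 -0.     81.1884 35.3247]
2.95 [[ 0.7247 -0.0001  0.6891  0.6539]
 [-0.6891 -0.0002  0.7247 -0.0346]
 [ 0.0001 -1.     -0.0002  0.25  ]
 [ 0.      0.      0.      1.    ]]
```

View pics/w1.png

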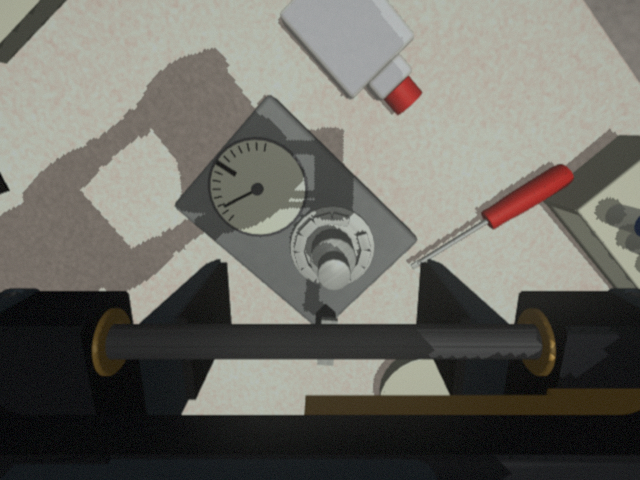

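Run:
```python
from h import *
crop("pics/w1.png","pics/w1c.png",170,90,430,330,3)
P=np.load("pics/w1.npy")
for n,X in [("nest",[.6178,-.0703,.06]),("knob",[.6178,-.0703,.126]),("dial",[.6115,.0245,.04])]: print(n,proj("wrist",X,P))
```

```text
nest [322.9763 260.9786]
knob [322.9948 287.5198]
dial [253.1807 193.8164]
```

View pics/w1c.png

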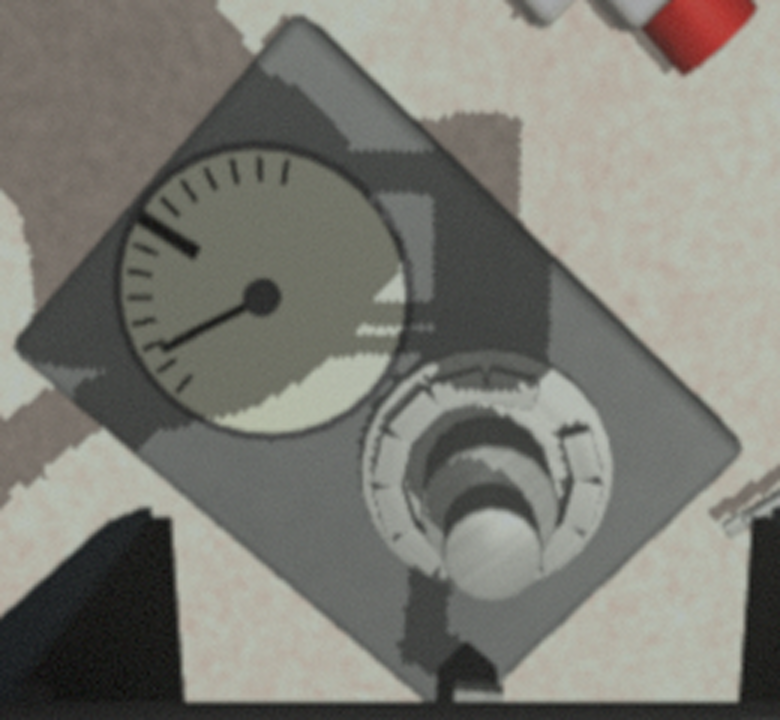

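Run:
```python
from h import *
P=np.load("pics/w1.npy")
f=lambda u,v:(u/3+170-1/3,v/3+90-1/3)
cs=[onz("wrist",f(*c),.04,P) for c in [(298,13),(15,345),(742,448)]]
for c in cs: print(c)
e1=cs[1]-cs[0]; e2=cs[2]-cs[0]
print("lens",np.linalg.norm(e1),np.linalg.norm(e2),"centre",(cs[1]+cs[2])/2)
print("yaw from x edge",np.degrees(np.arctan2(-e1[1],-e1[0])),"y edge",np.degrees(np.arctan2(e2[0],-e2[1])))
print("nest",onz("wrist",f(487,475),.052,P),"knob",onz("wrist",f(491,554),.125,P),"dial",onz("wrist",f(262,297),.045,P))
```

```text
[0.6906 0.0792 0.04  ]
[0.5461 0.0716 0.04  ]
[ 0.7001 -0.1253  0.04  ]
lens 0.14470230087803396 0.20468769583705554 centre [ 0.6231 -0.0268  0.04  ]
yaw from x edge 2.9815098880214603 y edge 2.670426211897356
nest [ 0.632  -0.0686  0.052 ] knob [ 0.6318 -0.068   0.125 ] dial [0.6192 0.0254 0.045 ]
```

Run:
```python
from h import *
P=np.load("pics/w1.npy")
f=lambda u,v:(u/3+170-1/3,v/3+90-1/3)
g=lambda u,v:(u/5+240,v/5+220)
t=lambda u,v:(u/4+260,v/4+160)
print("side knob",onz("side",g(622,163),.125),"dial",onz("side",g(544,177),.045))
print("side corners",[onz("side",g(*c),.04) for c in [(378,148),(657,108),(472,432),(795,378)]])
print("top corners",[onz("top",t(*c),.04) for c in [(80,93),(378,75),(92,300),(393,285)]])
print("top knob",onz("top",t(298,148),.125),"dial",onz("top",t(158,190),.045))
k=[ray("side",g(622,163)),ray("top",t(298,148)),ray("wrist",f(491,554),P)]
print(tri(k[0],k[1]),tri(k[0],k[2]),tri(k[1],k[2]))
print(ctrl.camera_params("wrist").keys(),ctrl.camera_params("top").keys())
```

```text
side knob [ 0.631  -0.0758  0.125 ] dial [0.6184 0.0224 0.045 ]
side corners [array([0.5434, 0.0676, 0.04  ]), array([0.6883, 0.0744, 0.04  ]), array([ 0.5519, -0.1415,  0.04  ]), array([ 0.6982, -0.1344,  0.04  ])]
top corners [array([0.6873, 0.0779, 0.04  ]), array([ 0.696 , -0.1286,  0.04  ]), array([0.5418, 0.0711, 0.04  ]), array([ 0.5479, -0.1339,  0.04  ])]
top knob [ 0.6246 -0.0685  0.125 ] dial [0.6164 0.0249 0.045 ]
(array([ 0.6295, -0.069 ,  0.1191]), np.float64(0.006747169162786177)) (array([ 0.6316, -0.0696,  0.1206]), np.float64(0.0019293168496161228)) (array([ 0.6282, -0.0703,  0.1131]), np.float64(0.002978700320609769))
dict_keys(['fx', 'fy', 'cx', 'cy', 'T_tool_cam']) dict_keys(['fx', 'fy', 'cx', 'cy', 'pose'])
```

Run:
```python
from h import *
print("dish side",onz("side",(240+167/5,220+380/5),.01))
Rm=R(-43.5)
ctrl.command_gripper(.6)
x,y=.6315,-.069
ctrl.goto([x,y,.16],Rm)
print(ctrl.current_t())
r=ctrl.move_l([x,y,.0965],vel=.1,contact_N=8); print("contact",r,ctrl.current_tool_pos(),ctrl.current_contact_force())
ctrl.command_gripper(0.); print("w",ctrl.current_grip_width()*91, ctrl.current_contact_force(),ctrl.current_t())
shot("wrist","w2")
```

```text
dish side [ 0.4259 -0.0505  0.01  ]
4.15
contact False [ 0.6321 -0.069   0.0973] [0.5143 0.1546 0.1959]
w 26.88933010817663 [ 0.9867 -0.0856  2.3473] 5.475
```

View pics/w2.png

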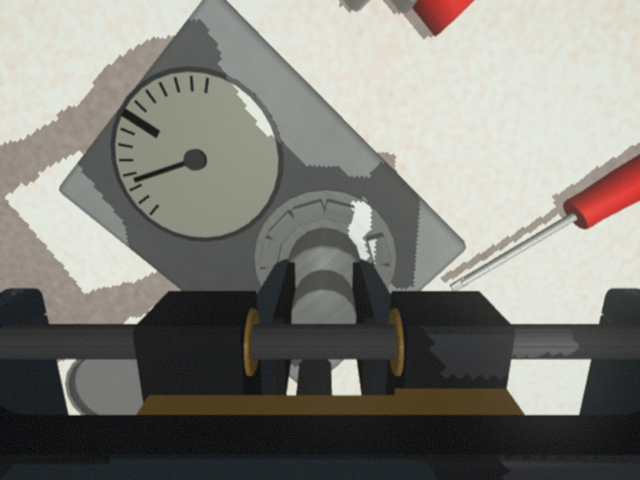

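Run:
```python
from h import *
Rm=R(-43.5)
x,y=.632,-.069
ctrl.move_l([x,y,.20],vel=.2); print(ctrl.current_grip_width()*91,ctrl.current_contact_force(),ctrl.current_t())
shot("wrist","w3");
d=[.424,-.0445]
ctrl.goto([*d,.13],Rm)
ctrl.move_l([*d,.065],vel=.15)
r=ctrl.move_l([*d,.047],vel=.04,contact_N=3); print("contact",r,ctrl.current_tool_pos(),ctrl.current_contact_force(),ctrl.current_t())
shot("side","s3"); shot("wrist","w4")
```

```text
27.231213405591024 [-0.975   0.1489 -3.8014] 6.1917
contact True [ 0.4249 -0.0448  0.0505] [ 0.717   0.3254 -3.8721] 8.1083
```

```bash
python3 -c "
from h import *
crop('pics/s3.png','pics/s3c.png',200,220,360,320,5)"
```

```text
(no output)
```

View pics/s3c.png

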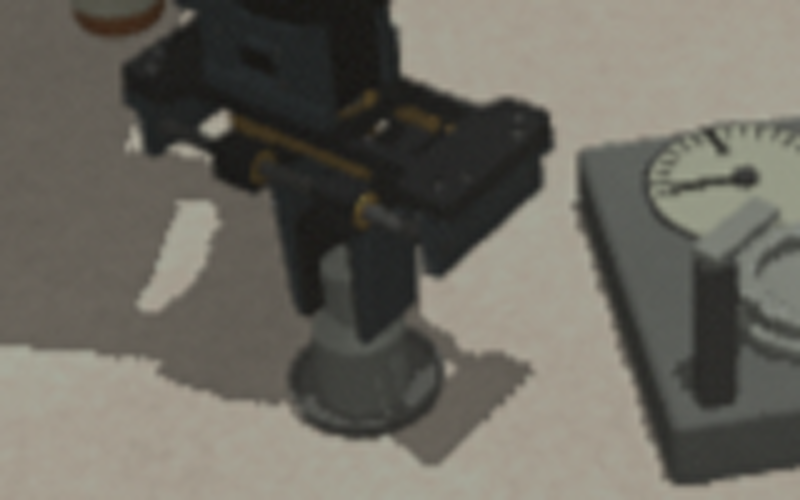

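View pics/w3.png

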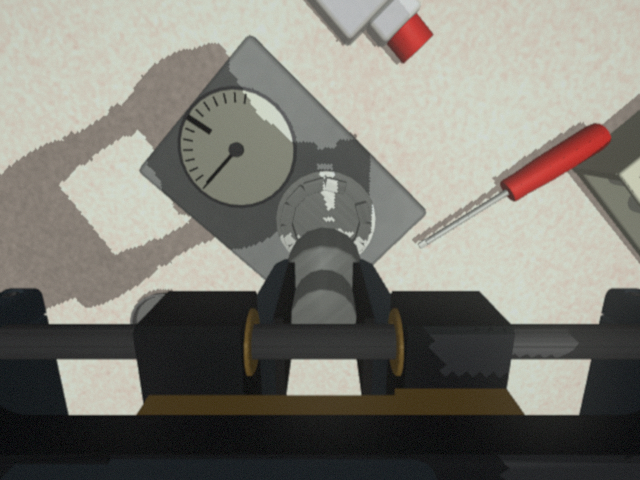

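Run:
```python
from h import *
for i in range(2):
    ctrl.sleep(.05); print(ctrl.current_contact_force(),ctrl.current_tool_pos())
p=ctrl.current_tool_pos()
r=ctrl.move_l([p[0],p[1],.046],vel=.03,contact_N=3); print(r,ctrl.current_contact_force(),ctrl.current_tool_pos())
ctrl.sleep(.05); print(ctrl.current_contact_force(),ctrl.current_t())
```

```text
[-0.6874  0.2935 -1.776 ] [ 0.4242 -0.0445  0.0506]
[-1.0882  0.2672 -4.5792] [ 0.4241 -0.0445  0.0506]
True [ 0.4526 -0.3383 -1.6659] [ 0.4243 -0.0445  0.0474]
[ 0.4106  0.1198 -2.8537] 8.5667
```

Run:
```python
from h import *
for i in range(3): print(ctrl.current_contact_force(),ctrl.current_tool_pos()); ctrl.sleep(.03)
shot("wrist","w5"); shot("side","s5")
crop('pics/w5.png','pics/w5c.png',220,180,420,330,4)
crop('pics/s5.png','pics/s5c.png',240,250,310,310,11)
```

```text
[ 0.4106  0.1198 -2.8537] [ 0.4243 -0.0445  0.0475]
[-0.4046 -1.4332 -3.0709] [ 0.4242 -0.0445  0.0474]
[ 0.1539  0.9223 -3.3459] [ 0.4242 -0.0445  0.0474]
```

View pics/w5c.png

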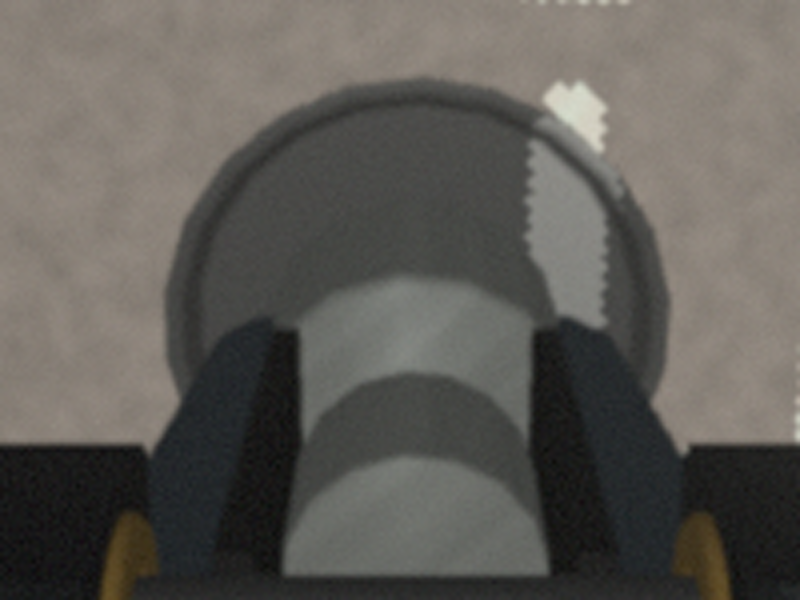

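View pics/s5c.png

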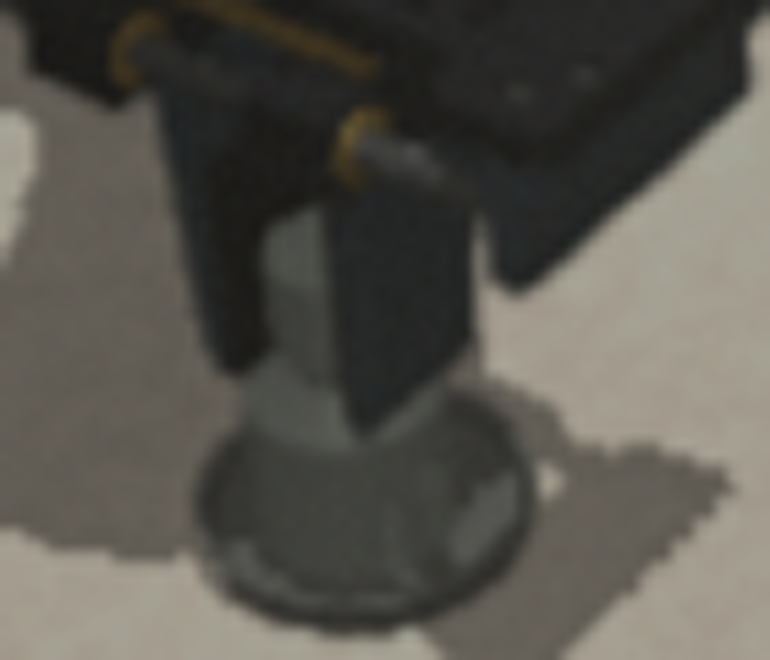

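Run:
```python
from h import *
r=ctrl.move_l([.4242,-.0445,.042],vel=.03,contact_N=5); print(r)
for i in range(3): print(ctrl.current_contact_force(),ctrl.current_tool_pos()); ctrl.sleep(.03)
print(ctrl.current_t())
```

```text
True
[ 0.317  -0.2026 -3.056 ] [ 0.4241 -0.0443  0.0445]
[-0.3229 -0.1473 -3.2283] [ 0.424  -0.0443  0.0445]
[-0.3883 -0.4006 -4.0933] [ 0.424  -0.0443  0.0445]
9.075
```

Run:
```python
from h import *
Rm=R(-43.5)
for sgn in (1,-1):
  for a in (.0135,.027):
    for b in (-.016,.016):
      X=np.array([.4242,-.0445,.0474])+sgn*a*Rm[:,0]+b*Rm[:,2]
      uv=proj("side",X); print(sgn,a,b,(uv-[240,250])*11)
shot("side","s6");shot("wrist","w6");
crop('pics/s6.png','pics/s6c.png',240,250,310,310,11)
crop('pics/w6.png','pics/w6c.png',220,180,420,330,4)
for nm,z in [("bottom at floor",.004)]:
    print((proj("side",[.424,-.0445,.004])-[240,250])*11,(proj("side",[.424,-.0445,.01])-[240,250])*11)
```

```text
1 0.0135 -0.016 [344.4834 419.7602]
1 0.0135 0.016 [442.0642 333.3291]
1 0.027 -0.016 [396.7505 443.7953]
1 0.027 0.016 [493.8417 356.4088]
-1 0.0135 -0.016 [241.6986 372.4945]
-1 0.0135 0.016 [340.2086 287.9271]
-1 0.027 -0.016 [191.1614 349.255 ]
-1 0.027 0.016 [290.1119 265.5966]
[358.3368 509.2352] [356.0347 488.0647]
```

View pics/s6c.png

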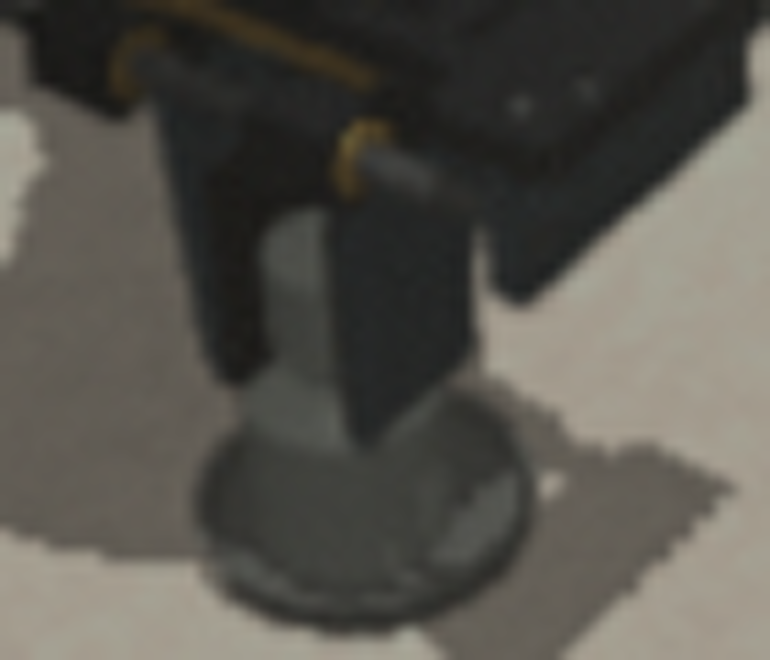

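View pics/w6c.png

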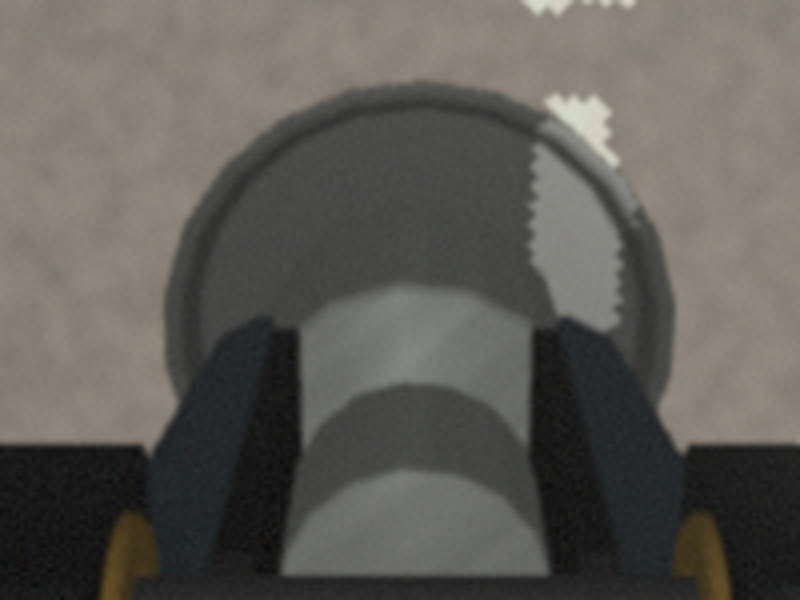

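Run:
```python
from h import *
ctrl.command_gripper(.55)
print(ctrl.current_contact_force(),ctrl.current_t())
p=ctrl.current_tool_pos()
ctrl.move_l([p[0],p[1],.16],vel=.25)
shot("side","s7");shot("wrist","w7");shot("top","t7")
crop('pics/s7.png','pics/s7c.png',240,250,310,310,11)
print(ctrl.current_t())
```

```text
[-0.9072  0.037  -1.1173] 9.725
10.4833
```

View pics/s7c.png

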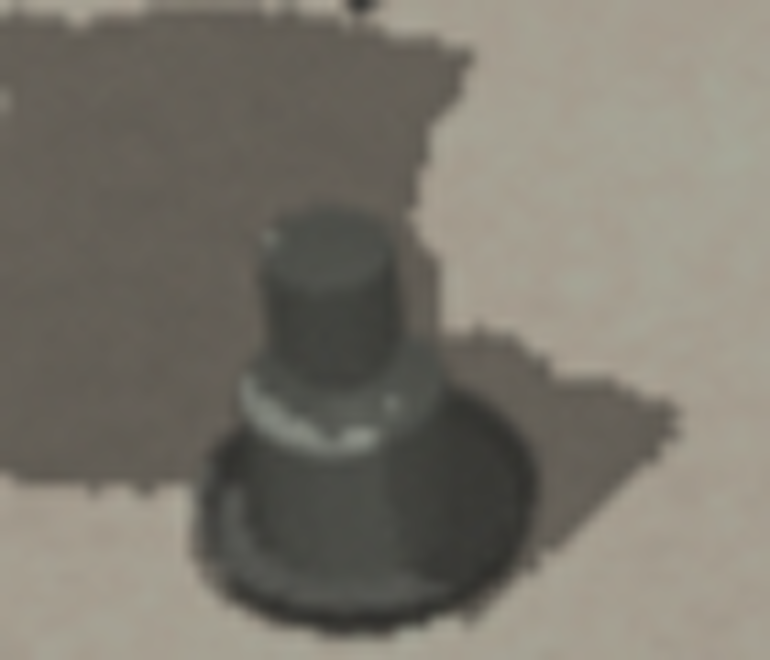

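View pics/w7.png

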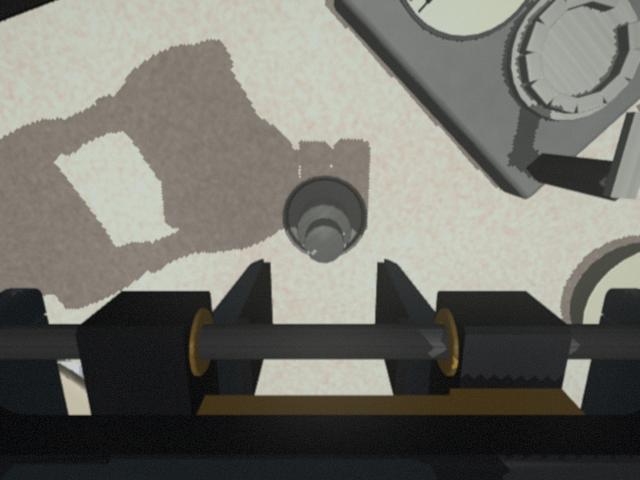

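Run:
```python
from h import *
Rm=R(-87); 
ctrl.goto([.68,-.069,.24],Rm); shot("wrist","w8"); print(ctrl.current_t(),tool()[:3,3])
crop('pics/w8.png','pics/w8c.png',200,120,460,320,3)
Rm=R(90); ctrl.command_gripper(.75)
ctrl.goto([.35,-.27,.25],Rm); shot("wrist","w9"); print(ctrl.current_t(),tool()[:3,3])
shot("top","t9");shot("side","s9")
crop('pics/w9.png','pics/w9c.png',200,120,460,320,3)
```

```text
11.5833 [ 0.6788 -0.0689  0.2392]
15.3333 [ 0.3501 -0.27    0.25  ]
```

View pics/w8c.png

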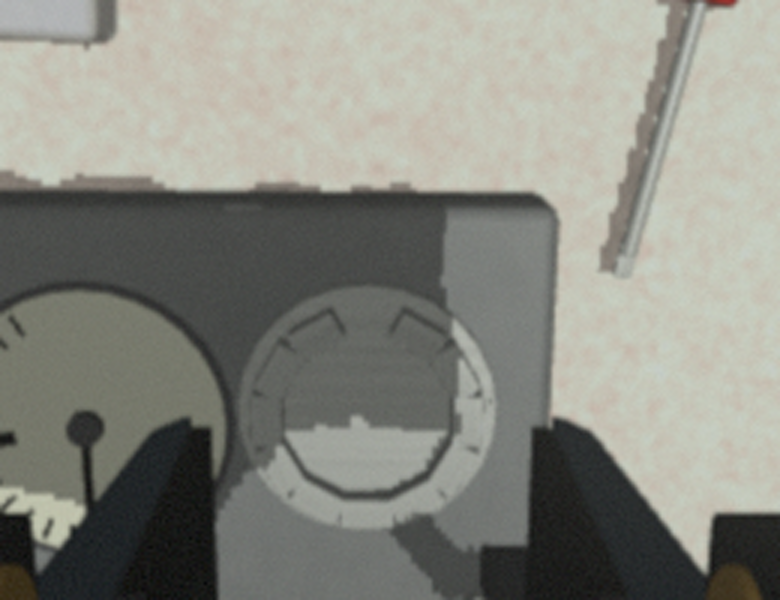

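View pics/w9.png

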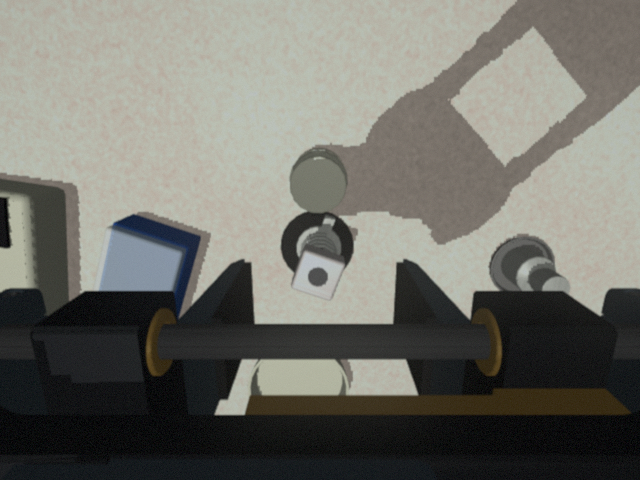

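View pics/w9c.png

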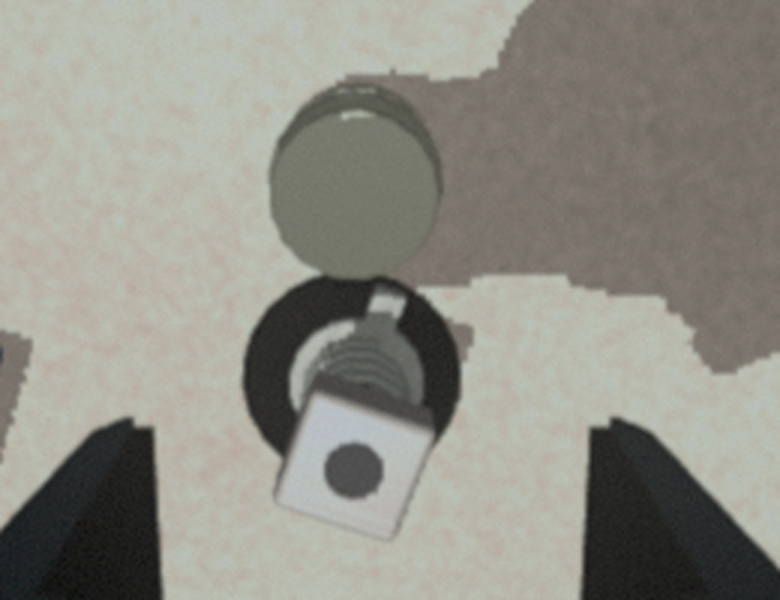

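Run:
```python
from h import *
P=np.load("pics/w8.npy"); f=lambda u,v:(u/3+200-1/3,v/3+120-1/3)
im=cv2.imread("pics/w9.png"); g=cv2.cvtColor(im,cv2.COLOR_BGR2GRAY)
def fitc(pts,z,P):
    W=np.array([onz("wrist",f(*p),z,P)[:2] for p in pts]); A=np.c_[2*W,np.ones(len(W))]
    s=np.linalg.lstsq(A,(W**2).sum(1),rcond=None)[0]; return s[:2],np.sqrt(s[2]+s[0]**2+s[1]**2)
print("outer",fitc([(240,407),(495,400),(368,530),(366,285),(280,495),(455,497),(455,318),(282,318)],.05,P))
# pocket floor inner polygon low side at z .05
print("inner floor",fitc([(283,415),(453,415),(343,494),(392,494),(305,466),(430,466)],.05,P))
a,b=onz("wrist",f(334,312),.06,P),onz("wrist",f(403,310),.06,P); print("gap outer",a,b,np.linalg.norm(a-b))
a2,b2=onz("wrist",f(345,333),.06,P),onz("wrist",f(391,332),.06,P); print("gap inner",a2,b2,np.linalg.norm(a2-b2))
c1,c2=onz("wrist",f(20,190),.04,P),onz("wrist",f(520,194),.04,P); d=c1-c2; print("+x edge yaw",np.degrees(np.arctan2(-d[0],d[1])),c1,c2)
print("dial",onz("wrist",f(85,428),.045,P))
m=((g>150)).astype(np.uint8)
m[:240]=0;m[305:]=0;m[:,:285]=0;m[:,355:]=0
cs,_=cv2.findContours(m,cv2.RETR_EXTERNAL,cv2.CHAIN_APPROX_NONE)
for c in cs:
    if cv2.contourArea(c)>50: print(cv2.contourArea(c),cv2.minAreaRect(c),cv2.boundingRect(c))
```

```text
outer (array([ 0.6333, -0.0707]), np.float64(0.04243533003174565))
inner floor (array([ 0.6309, -0.0707]), np.float64(0.027883018163827888))
gap outer [ 0.669  -0.0582  0.06  ] [ 0.6708 -0.0798  0.06  ] 0.021667109529415255
gap inner [ 0.6624 -0.062   0.06  ] [ 0.6634 -0.0764  0.06  ] 0.014518774571566032
+x edge yaw 2.555151149068521 [0.6991 0.0451 0.04  ] [ 0.7063 -0.1159  0.04  ]
dial [0.6205 0.0242 0.045 ]
2893.0 ((319.4999694824219, 272.5), (68.99998474121094, 62.99999237060547), 0.0) (285, 241, 70, 64)
```

Run:
```python
from h import *
P=np.load("pics/w9.npy"); f=lambda u,v:(u/3+200-1/3,v/3+120-1/3)
C=[onz("wrist",f(*p),.1,P) for p in [(322,389),(437,431),(392,541),(275,493)]]
for i in range(4): print(C[i],np.linalg.norm(C[i]-C[(i+1)%4]))
for a,b in [(3,0),(2,1)]:
    d=C[a]-C[b]; d=-d; print("tab dir",np.degrees(np.arctan2(d[1],d[0])))
for a,b in [(0,1),(3,2)]:
    d=C[a]-C[b]; print("perp dir",np.degrees(np.arctan2(d[1],d[0])))
print("centre",np.mean(C,0),"hole",onz("wrist",f(354,470),.1,P))
print("tab end",onz("wrist",f(390,295),.014,P), "pad c",onz("wrist",f(352,378),.004,P))
print("jar top",onz("wrist",f(356,196),.1,P))
print("t",onz("top",(414.5,283),.1))
o=P@ctrl.camera_params("wrist")["T_tool_cam"]; print(o[:3,3])
```

```text
[ 0.3753 -0.2839  0.1   ] 0.0363722852430015
[ 0.3884 -0.2499  0.1   ] 0.03794493269455952
[ 0.424  -0.2631  0.1   ] 0.03867971675713981
[ 0.4081 -0.2984  0.1   ] 0.03596239925705459
tab dir 156.05810722572426
tab dir 159.61079989642505
perp dir -111.12122181470188
perp dir -114.11924443172452
centre [ 0.3989 -0.2738  0.1   ] hole [ 0.4007 -0.2746  0.1   ]
tab end [ 0.367  -0.2627  0.014 ] pad c [ 0.4017 -0.2769  0.004 ]
jar top [ 0.3186 -0.2736  0.1   ]
t [ 0.3984 -0.2697  0.1   ]
[ 0.2725 -0.2688  0.4206]
```

Run:
```python
from h import *
P=np.load("pics/w9.npy")
im=cv2.imread("pics/w9.png"); g=cv2.cvtColor(im,cv2.COLOR_BGR2GRAY)
sub=g[245:305,285:352]; big=cv2.resize(sub,None,fx=8,fy=8,interpolation=cv2.INTER_CUBIC)
print(g[278,285:352:3],g[245:305:3,318])
m=(big<120).astype(np.uint8)
cs,_=cv2.findContours(m,cv2.RETR_LIST,cv2.CHAIN_APPROX_NONE)
for c in cs:
    a=cv2.contourArea(c)
    if 4000>=a>0 or a>8000:
        (x,y),r=cv2.minEnclosingCircle(c)
        if a>5000: print(a,"c",x/8+285-.44,y/8+245-.44,r/8)
hsv=cv2.cvtColor(im,cv2.COLOR_BGR2HSV); print(hsv[265:300:4,312],hsv[260,290],hsv[290,340])
cv2.imwrite("pics/big.png",cv2.resize(im[240:305,285:352],None,fx=9,fy=9,interpolation=cv2.INTER_CUBIC))
```

```text
[181 182 170 144 188 190 188 188  81  80  79  81  79  80 120 186 187 184
 148 186 185 179 179] [ 93  72  73 108 179 190 189 175  80  80  79  81  78  79 177 189 183 168
 186 183]
17416.5 c 317.4825273132324 276.4705815887451 9.771427154541016
61523.0 c 317.9975 255.77091079711914 35.26686477661133
[[108  13 196]
 [ 90   6 128]
 [  0   0  81]
 [ 90   3  78]
 [120   3  81]
 [ 42   8 163]
 [ 75   5 189]
 [ 53   6 183]
 [ 39  13 190]] [ 8 21 49] [ 33  15 187]
```

View pics/big.png

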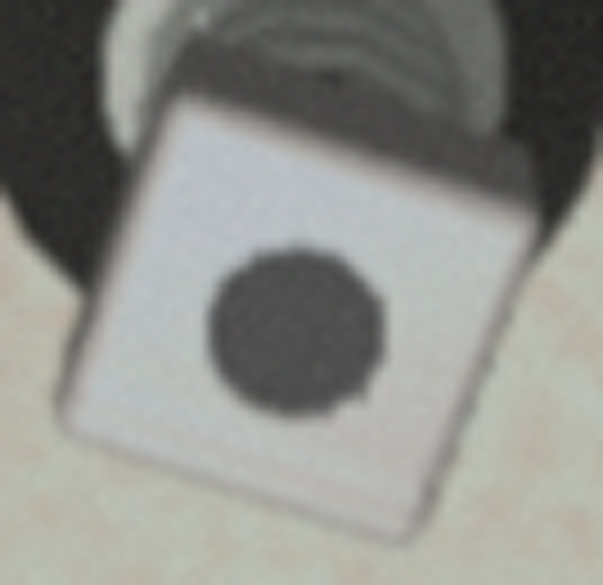

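Run:
```python
from h import *
P=np.load("pics/w9.npy"); f=lambda u,v:(u/9+285-.44,v/9+240-.44)
C=[onz("wrist",f(*p),.1,P) for p in [(178,90),(538,213),(407,545),(58,425)]]
for i in range(4): print(C[i],np.linalg.norm(C[i]-C[(i+1)%4]))
for a,b in [(3,0),(2,1)]:
    d=C[b]-C[a]; print("tab dir",np.degrees(np.arctan2(d[1],d[0])))
for a,b in [(0,1),(3,2)]:
    d=C[a]-C[b]; print("perp dir",np.degrees(np.arctan2(d[1],d[0]))+270)
print("centre",np.mean(C,0),"hole",onz("wrist",(317.5,276.4),.1,P))
```

```text
[ 0.3755 -0.2862  0.1   ] 0.037631950044194964
[ 0.3883 -0.2508  0.1   ] 0.03801684799252448
[ 0.4241 -0.2636  0.1   ] 0.03756109526569566
[ 0.4109 -0.2988  0.1   ] 0.037556578157064424
tab dir 160.37973278691408
tab dir 160.26552230233145
perp dir 160.11804890607598
perp dir 159.41552923646992
centre [ 0.3997 -0.2749  0.1   ] hole [ 0.4008 -0.2748  0.1   ]
```

Run:
```python
from h import *
Rm=R(70); x,y=.4002,-.2748
ctrl.goto([x,y,.15],Rm)
r=ctrl.move_l([x,y,.0795],vel=.12,contact_N=10); print(r,ctrl.current_tool_pos(),ctrl.current_t())
ctrl.command_gripper(0.); print("w",ctrl.current_grip_width()*91,ctrl.current_tool_pos())
ctrl.move_l([x,y,.26],vel=.22); ctrl.sleep(.05); print(ctrl.current_contact_force(),ctrl.current_t(),ctrl.current_grip_width()*91)
shot("wrist","w10"); shot("side","s10")
```

```text
False [ 0.4005 -0.2753  0.0805] 16.7
w 39.64441513480476 [ 0.4003 -0.2749  0.0797]
[-0.2057 -0.6131 -3.7447] 18.2667 39.54749451964012
```

View pics/w10.png

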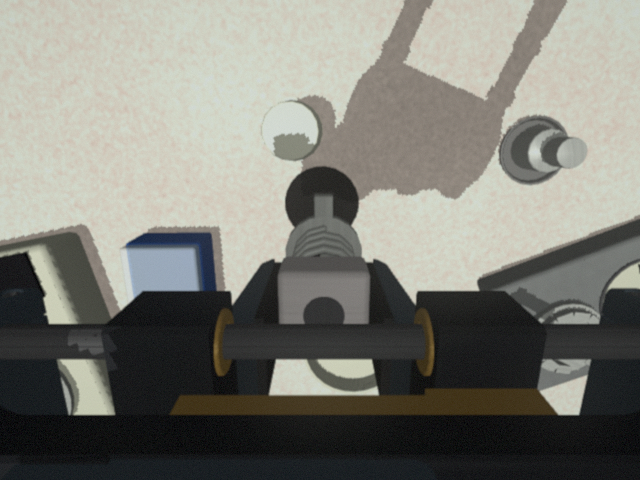

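View pics/s10.png

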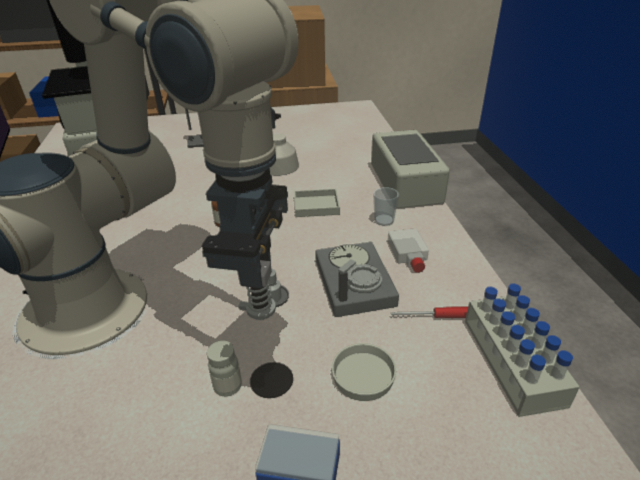

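Run:
```python
from h import *
Rm=R(-87.3); x,y=.632,-.0707
ctrl.goto([x,y,.26],Rm)
ctrl.move_l([x,y,.155],vel=.2); ctrl.sleep(.1)
print(ctrl.current_t(),ctrl.current_tool_pos(),ctrl.current_contact_force())
shot("wrist","w11"); shot("side","s11")
crop('pics/w11.png','pics/w11c.png',220,120,420,320,4)
crop('pics/s11.png','pics/s11c.png',310,230,410,310,8)
```

```text
22.0 [ 0.633  -0.0709  0.1567] [-0.0773 -0.4952 -2.4259]
```

View pics/w11c.png

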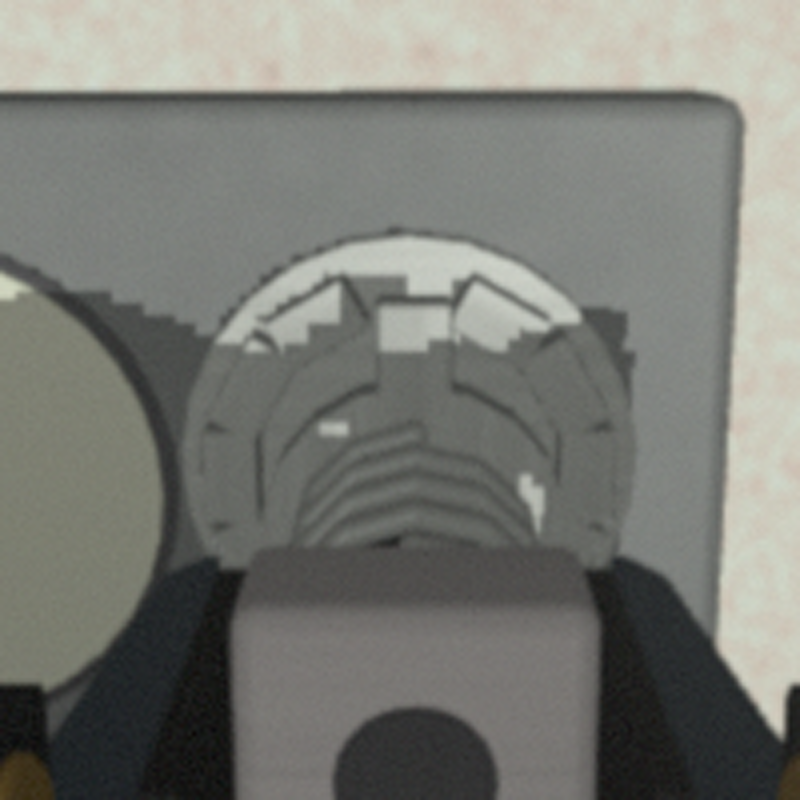

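View pics/s11c.png

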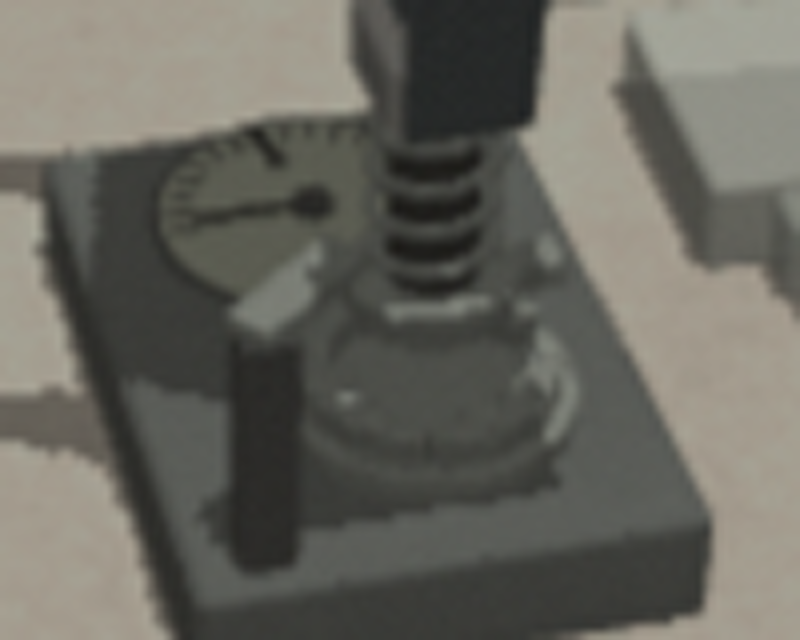

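Run:
```python
from h import *
P=np.load("pics/w11.npy"); f=lambda u,v:(u/4+220-3/8,v/4+120-3/8)
z=P[:3,2]; x=P[:3,0]
def rel(uv,h): d=onz("wrist",f(*uv),h,P)-P[:3,3]; return d@x,d@z
fb=P[2,3]-.0757
print("plate edge far",rel((408,233),.05),"-> nest z off",rel((408,233),.05)[1]-.043)
print("plate left/right", rel((182,450),.05),rel((634,450),.05))
print("gap outer corners",rel((343,277),.06),rel((478,277),.06))
print("gap inner corners",rel((372,327),.06),rel((455,330),.06))
print("tab end",rel((380,300),fb+.012),rel((450,300),fb+.012)," -> foot z off",rel((415,300),fb+.012)[1]-.038)
print("hole",rel((415,785),fb+.096))
print("flange front",rel((375,383),fb+.012),rel((455,385),fb+.012))
```

```text
plate edge far (np.float64(-0.0021467475223557247), np.float64(0.04164468154143763)) -> nest z off -0.0013553184585623698
plate left/right (np.float64(-0.04469445408394406), np.float64(0.0011297426104487805)) (np.float64(0.04021552011485672), np.float64(0.0009723631399837531))
gap outer corners (np.float64(-0.013541605447209205), np.float64(0.03521034460007585)) (np.float64(0.010158781484909302), np.float64(0.0351717825961205))
gap inner corners (np.float64(-0.008530375367339438), np.float64(0.026315199902403275)) (np.float64(0.006173823017673731), np.float64(0.025752024401083425))
tab end (np.float64(-0.0063487530601209945), np.float64(0.03666487271432381)) (np.float64(0.00446993009562043), np.float64(0.036646953027120704))  -> foot z off -0.0013440867311573165
hole (np.float64(-0.0010926596384322794), np.float64(-0.0022751504264460877))
flange front (np.float64(-0.00723155087586683), np.float64(0.023548417508912085)) (np.float64(0.005318987525827085), np.float64(0.0232053167924203))
```

Run:
```python
from h import *
print(ctrl.current_tool_pos())
x,y=.6330,-.0701
r=ctrl.move_l([x,y,.140],vel=.1); print(ctrl.current_tool_pos(),ctrl.current_contact_force())
r=ctrl.move_l([x,y,.1225],vel=.035,contact_N=8); print(r,ctrl.current_tool_pos(),ctrl.current_contact_force(),ctrl.current_t())
ctrl.sleep(.1); print(ctrl.current_tool_pos(),ctrl.current_contact_force())
shot("wrist","w12"); shot("side","s12")
crop('pics/w12.png','pics/w12c.png',220,120,420,320,4)
crop('pics/s12.png','pics/s12c.png',310,230,410,310,8)
```

```text
[ 0.6328 -0.0708  0.1564]
[ 0.6327 -0.07    0.1398] [-0.6875  0.1672 -2.7338]
False [ 0.6332 -0.0701  0.1228] [-0.6865  0.9741  4.6893] 23.05
[ 0.6332 -0.0701  0.1229] [-0.4066  0.1996  4.2042]
```

View pics/w12c.png

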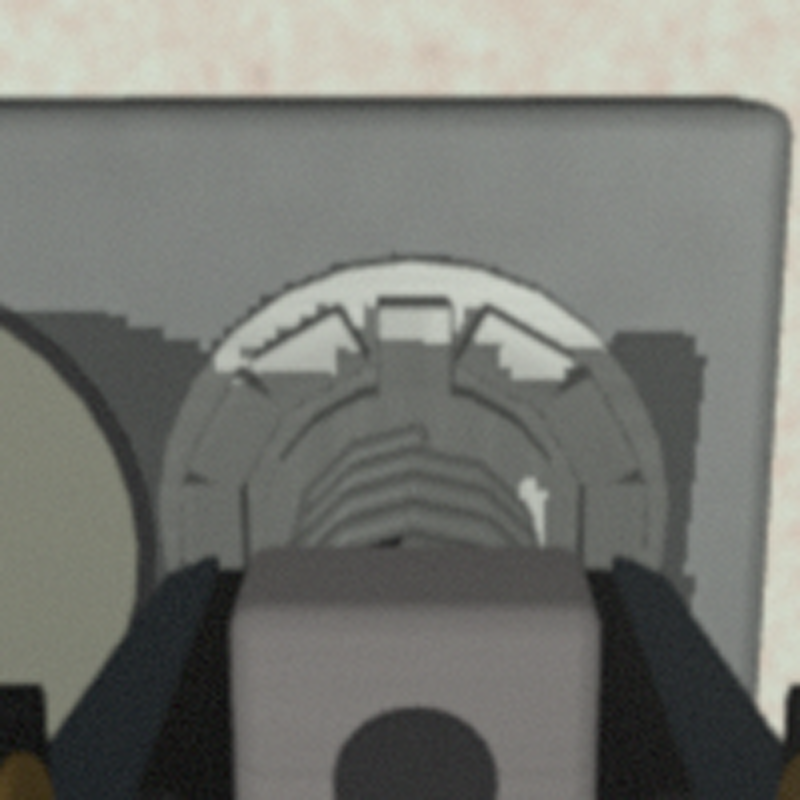

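View pics/s12c.png

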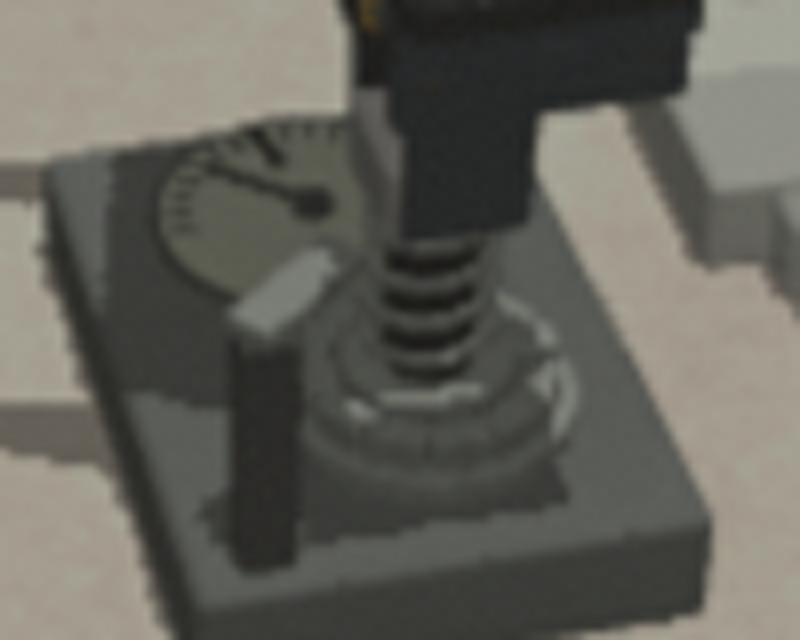

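Run:
```python
from h import *
ctrl.command_gripper(.62)
p=ctrl.current_tool_pos(); print(p,ctrl.current_contact_force(),ctrl.current_t())
ctrl.move_l([p[0],p[1],.20],vel=.2)
ctrl.command_gripper(0.)
shot("wrist","w13"); shot("side","s13"); print(ctrl.current_t(), ctrl.current_grip_width())
crop('pics/w13.png','pics/w13c.png',180,120,440,320,3)
crop('pics/s13.png','pics/s13c.png',310,230,410,310,8)
```

```text
[ 0.6329 -0.0701  0.1224] [ 0.0931  0.6806 -0.5131] 23.7167
25.2917 0.005847750704239686
```

View pics/w13c.png

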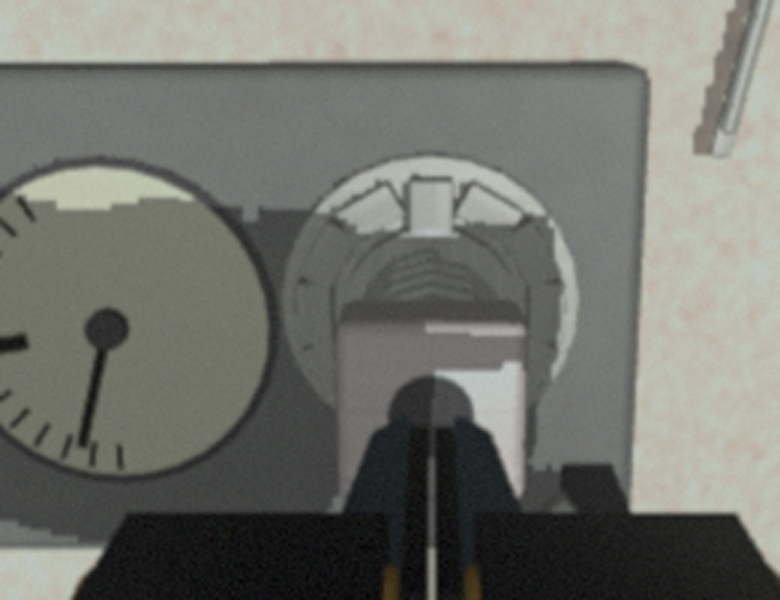

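View pics/s13c.png

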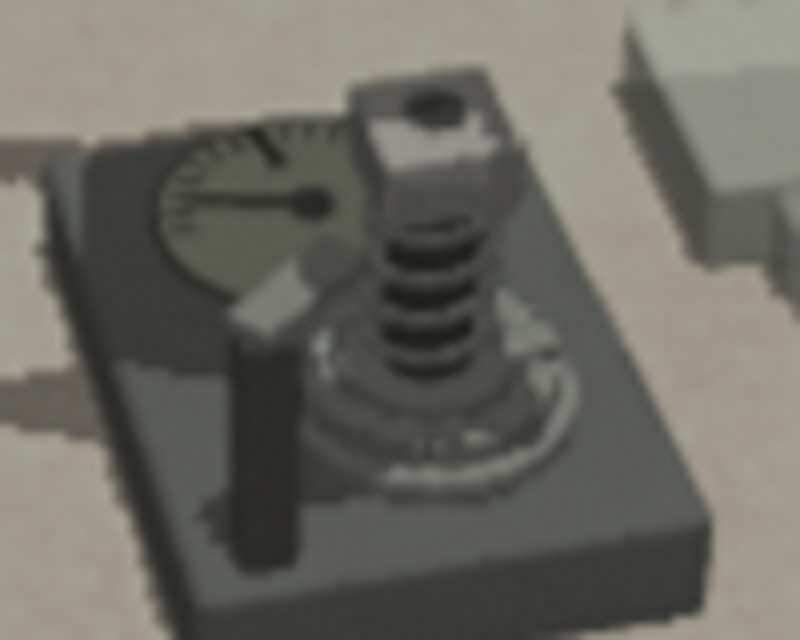

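Run:
```python
from h import *
Rm=R(-43.5); x,y=.6330,-.0701
ctrl.goto([x,y,.165],Rm)
ctrl.move_l([x,y,.150],vel=.1); ctrl.sleep(.05); print(ctrl.current_tool_pos(),ctrl.current_contact_force())
for z in (.148,.1465,.145,.1435):
    ctrl.move_l([x,y,z],vel=.03); print(z,ctrl.current_tool_pos()[2],ctrl.current_contact_force()[2])
ctrl.move_l([x,y,.129],vel=.04); print(ctrl.current_tool_pos(),ctrl.current_contact_force())
ctrl.move_l([x,y,.1273],vel=.02);ctrl.sleep(.1); print(ctrl.current_tool_pos(),ctrl.current_contact_force(),ctrl.current_t())
shot("wrist","w14"); shot("side","s14"); shot("top","t14")
crop('pics/w14.png','pics/w14c.png',60,40,400,300,2.3)
crop('pics/s14.png','pics/s14c.png',310,230,410,310,8)
crop('pics/t14.png','pics/t14c.png',260,160,380,250,6)
```

```text
[ 0.633  -0.0701  0.1501] [ 0.3572 -0.2353  0.2462]
0.148 0.14819925121721364 -1.022189316727735
0.1465 0.14644446139480047 -0.2675013286330033
0.145 0.14516631164522617 3.649908376280556
0.1435 0.14359612113597292 4.706429137224627
[ 0.6333 -0.0702  0.1295] [-1.7297  0.2018 13.2742]
[ 0.6333 -0.0702  0.128 ] [-1.4103 -0.1418 12.3864] 28.2833
```

View pics/w14c.png

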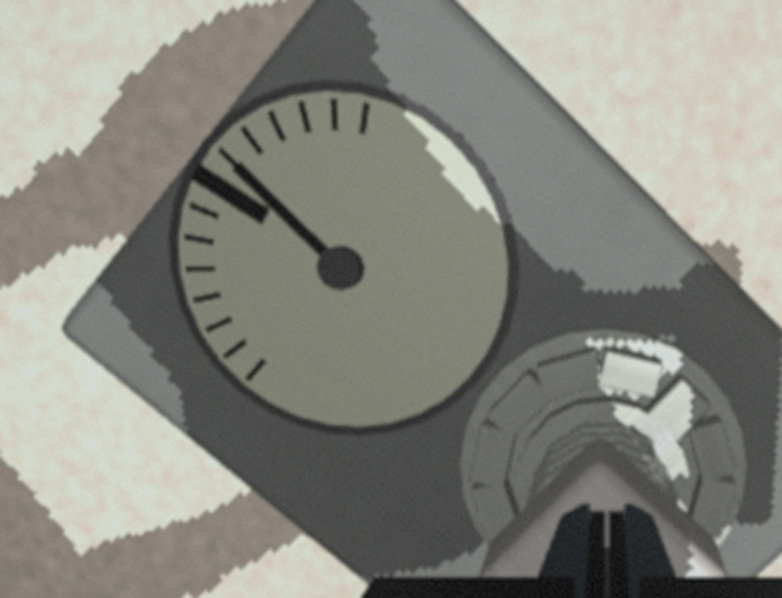

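View pics/s14c.png

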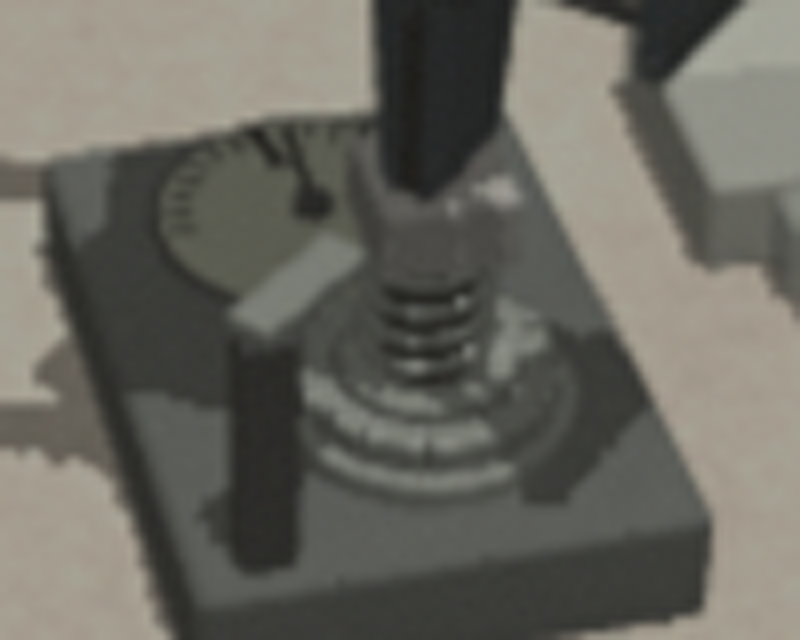

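View pics/t14c.png

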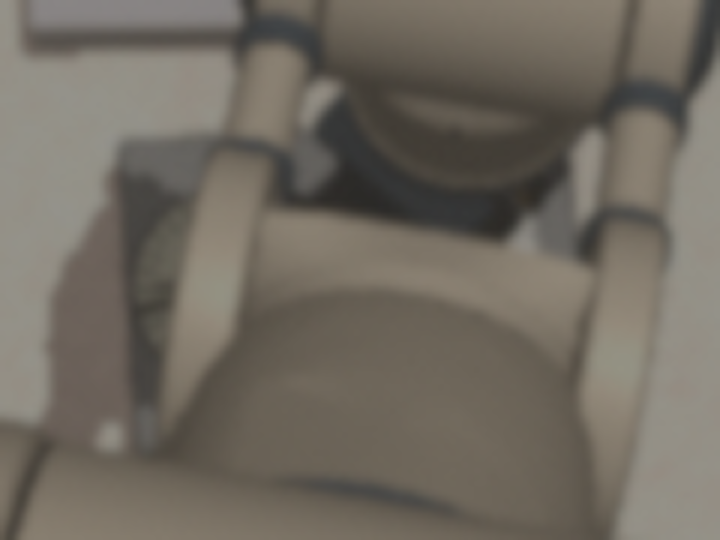

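Run:
```python
from h import *
x,y=.6330,-.0701
z=.1258
ctrl.move_l([x,y,z],vel=.02); ctrl.sleep(.1); a=np.mean([ctrl.current_tool_pos()[2] for _ in range(3)]); print(a)
if a>.1263:
    z-= a-.1261; ctrl.move_l([x,y,z],vel=.02); ctrl.sleep(.1)
t0=ctrl.current_t(); print(z,ctrl.current_tool_pos(),ctrl.current_contact_force(),t0)
shot("wrist","w15"); shot("side","s15")
crop('pics/w15.png','pics/w15c.png',60,40,400,300,2.3)
crop('pics/s15.png','pics/s15c.png',310,230,410,310,8)
```

```text
0.12659338504521747
0.1253066149547825 [ 0.6333 -0.0702  0.1261] [-3.4476  0.9896 14.3932] 29.1333
```

View pics/w15c.png

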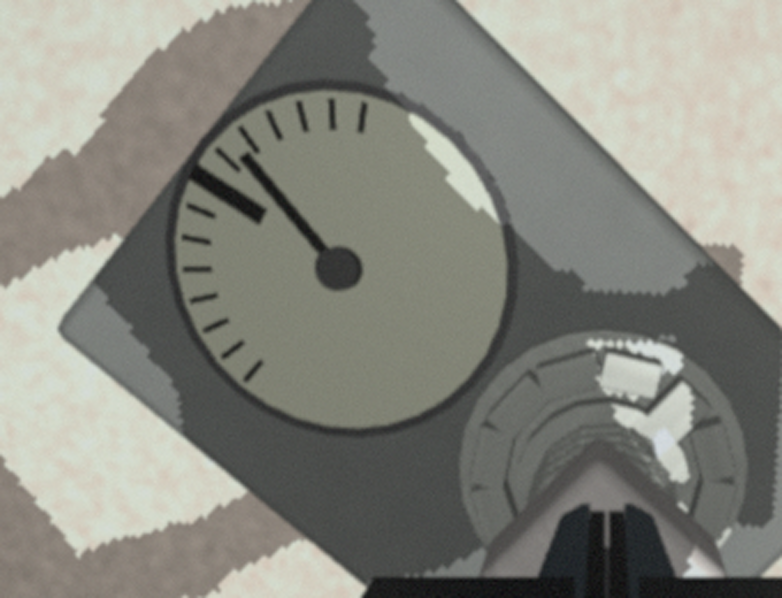

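View pics/s15c.png

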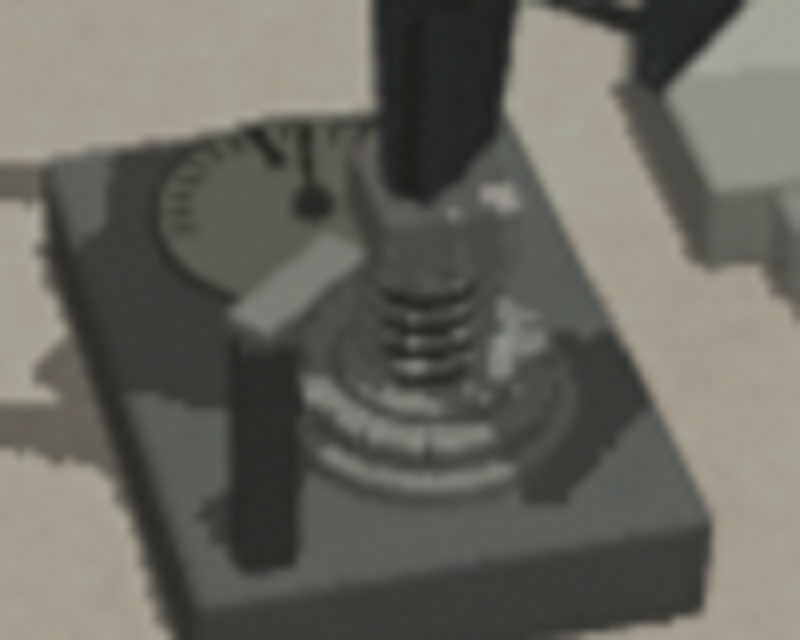

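Run:
```python
from h import *
x,y=.6330,-.0701
ctrl.sleep(1.1); print(ctrl.current_tool_pos(),ctrl.current_contact_force(),ctrl.current_t())
shot("wrist","w16")
ctrl.move_l([x,y,.18],vel=.12)
Rm=R(-87.3)
ctrl.command_gripper(.62)
ctrl.goto([x,y,.185],Rm); shot("wrist","w17"); print(ctrl.current_t())
crop('pics/w16.png','pics/w16c.png',60,40,400,300,2.3)
for uv in [(188,77),(330,85),(315,254),(168,243)]: print(onz("top",(uv[0]/3.7+120,uv[1]/3.7+180),.026))
print(onz("side",(317,203),.026),[onz("side",u,.026) for u in [(294,205),(296,191),(339,191),(340,205)]])
```

```text
[ 0.6333 -0.0702  0.1261] [-2.096  -0.1075 13.8287] 30.3333
32.7833
[0.647  0.3817 0.026 ]
[0.6387 0.2753 0.026 ]
[0.5109 0.2848 0.026 ]
[0.5214 0.3933 0.026 ]
[0.5848 0.3103 0.026 ] [array([0.5173, 0.3121, 0.026 ]), array([0.5329, 0.3919, 0.026 ]), array([0.6614, 0.3667, 0.026 ]), array([0.6487, 0.2865, 0.026 ])]
```

View pics/w17.png

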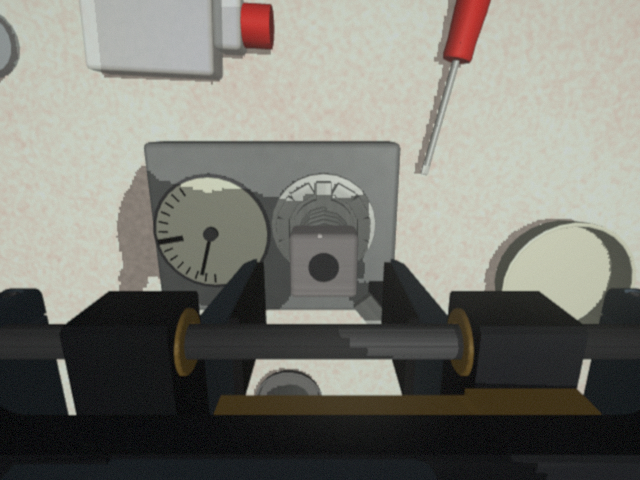

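View pics/w16c.png

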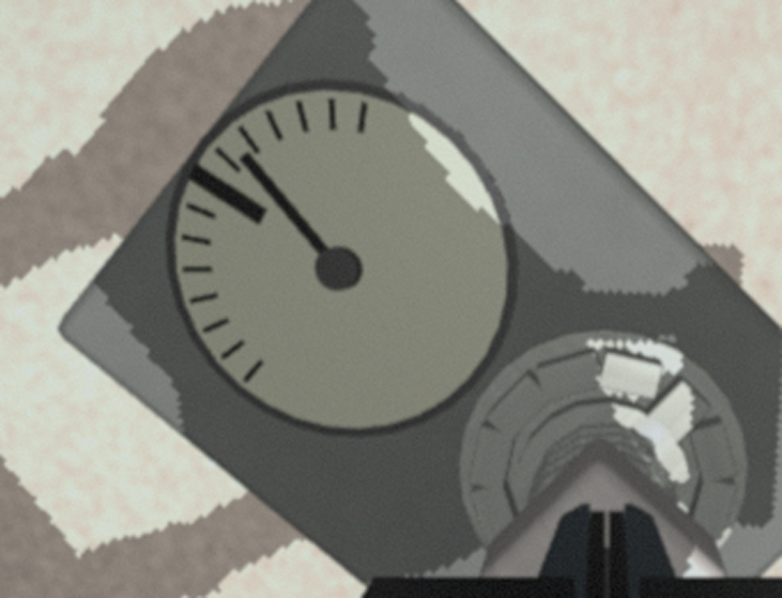

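Run:
```python
from h import *
x,y=.6330,-.0701
ctrl.move_l([x,y,.1255],vel=.12,contact_N=12); print(ctrl.current_tool_pos(),ctrl.current_contact_force())
ctrl.command_gripper(0.); zg=ctrl.current_tool_pos()[2]; print("w",ctrl.current_grip_width()*91,zg)
ctrl.move_l([x,y,.26],vel=.2); print(ctrl.current_grip_width()*91,ctrl.current_contact_force())
Rm=R(-60)
ctrl.goto([.583,.335,.22],Rm)
off=zg-.0497
ctrl.move_l([.583,.335,.12],vel=.2); ctrl.sleep(.05)
shot("wrist","w18"); shot("side","s18"); print(ctrl.current_t(),ctrl.current_tool_pos(),"target",.004+off,ctrl.current_contact_force())
crop('pics/s18.png','pics/s18c.png',260,140,400,240,5.5)
```

```text
[ 0.6333 -0.0702  0.1259] [-0.6348 -0.0824  0.6467]
w 39.65345648120433 0.12600499836536727
39.701774610996594 [ 0.0701 -0.4789 -4.3755]
36.9667 [0.584  0.3353 0.1218] target 0.08030499836536728 [-0.4701 -0.6634 -2.9423]
```

View pics/w18.png

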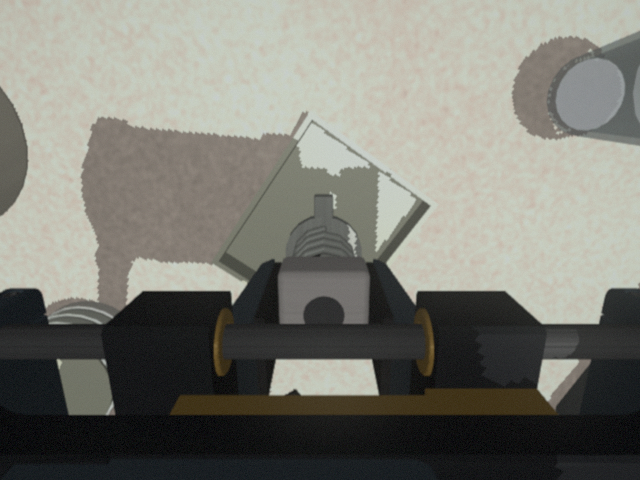

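View pics/s18c.png

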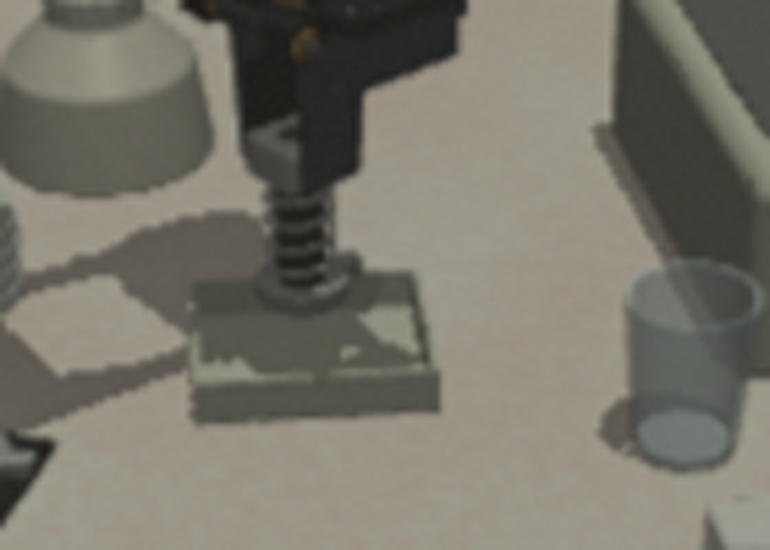

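Run:
```python
from h import *
P=np.load("pics/w18.npy")
c=[onz("wrist",u,.026,P) for u in [(311,121),(429,204),(219,262)]]
print(c,np.linalg.norm(c[0]-c[1]),np.linalg.norm(c[0]-c[2]),"centre",(c[1]+c[2])/2)
m=(c[1]+c[2])/2; x,y=np.clip(m[:2],[.575,.327],[.591,.343]); print(x,y)
ctrl.move_l([x,y,.092],vel=.15)
r=ctrl.move_l([x,y,.0785],vel=.035,contact_N=6); ctrl.sleep(.1); print(r,ctrl.current_tool_pos(),ctrl.current_contact_force(),ctrl.current_t())
shot("wrist","w19"); shot("side","s19")
crop('pics/s19.png','pics/s19c.png',260,140,400,240,5.5)
```

```text
[array([0.6501, 0.3839, 0.026 ]), array([0.6427, 0.2839, 0.026 ]), array([0.5296, 0.3938, 0.026 ])] 0.10025114795850672 0.12099163780484416 centre [0.5861 0.3388 0.026 ]
0.5861454450719581 0.3388346570431543
True [0.5864 0.339  0.0779] [1.3584 0.9837 4.8935] 37.8833
```

View pics/w19.png

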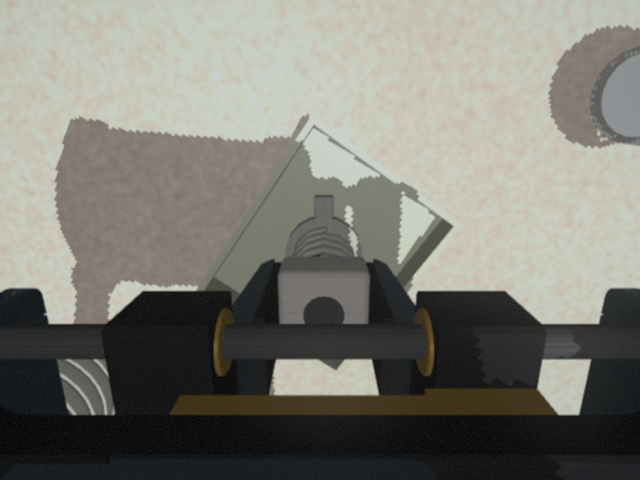

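View pics/s19c.png

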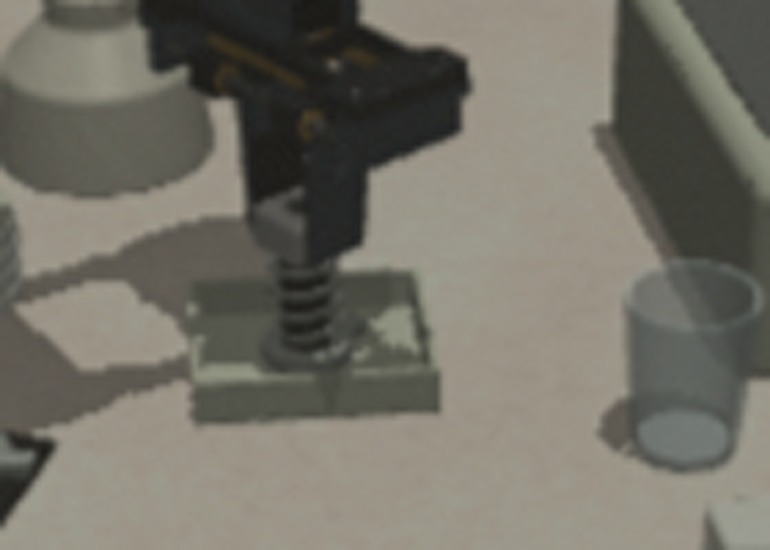

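Run:
```python
from h import *
ctrl.command_gripper(.62); p=ctrl.current_tool_pos()
ctrl.move_l([p[0],p[1],.22],vel=.2); ctrl.sleep(.3)
shot("wrist","w20"); shot("side","s20"); shot("top","t20"); print(ctrl.current_t())
```

```text
39.7667
```

View pics/w20.png

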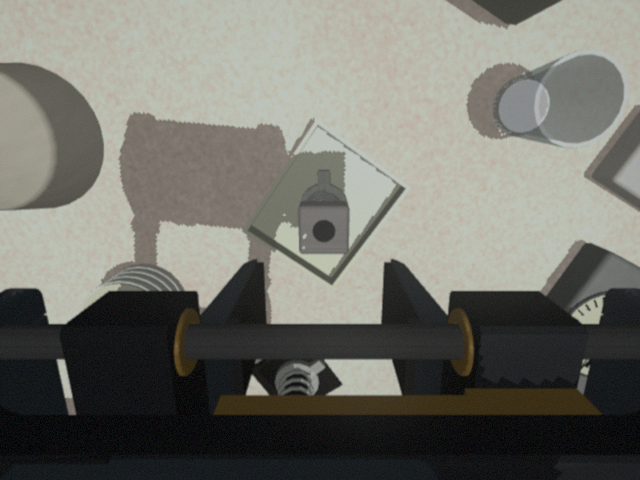

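View pics/s20.png

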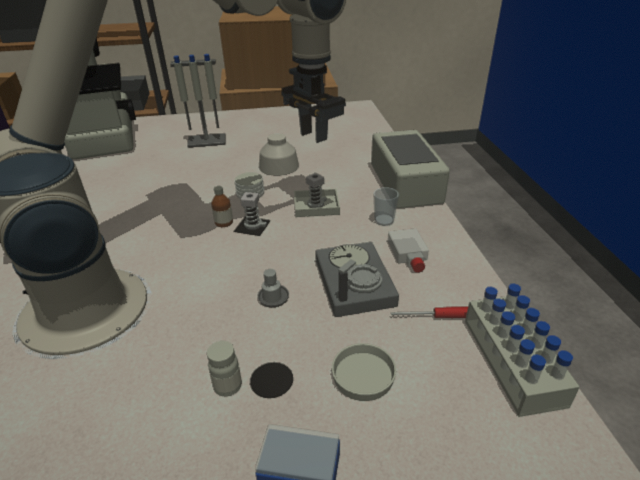

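The foot stands upright in the rectangular tray at wrist (323,228). The weight stands in its dish at side (272,287), the nest is empty, and the spare foot and the other items look unmoved.

Run:
```python
from h import *
print(ctrl.sign_off(), ctrl.current_t())
```

```text
the job is handed in; nothing more can be done
the job is handed in; nothing more can be done
```

The job is done and handed in at about 40 s of the 58 s. The foot tested sound and stands upright in the rectangular tray.

- **Check weight:** I lifted it out of the nest and stood it upright in its dish. The force reading while lowering it was too noisy to show a clean touchdown, so I relied on the picture after release, which shows it upright in the dish.
- **Seating the foot:** the foot from the round pad went into the nest with its tab in the gap. First contact on its cap came at about 145.5 mm, close to the 146 mm expected for a fully seated foot.
- **Press and reading:** I pressed the cap to 126.1 mm against the 126 mm mark and held it there for at least 1.2 s. The wrist force read about 14 N. The dial showed about 17 N (1.7 rad) at the start and end of the hold, past the 14 N limit tick.
- **Last pictures:** the foot stands free in the tray, the weight is in its dish, the nest is empty, and the spare foot and everything else look unmoved. The gripper is clear of everything.

One disagreement: all three cameras put the nest 3 to 8 mm further along the tester's +x than its base outline suggests. I used the nest measured directly in the wrist camera, and the foot seated there.

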